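# Pack seven vials into a round canister for transport

## Robot

A 6-joint arm with a two-finger parallel gripper is mounted at the origin on a cart in front of the work surface, level with it; the furniture and walls round the work are solid. World frame = base frame: x ahead of the robot, y to its left, z up, the work surface at z = 0. Lengths are in mm, angles in rad, forces in N, time in s.
With the tool pointing down it reaches from about 250 to 775 mm from the base axis. Payload 4 kg.
Tool frame: the origin (TCP) lies at the very end of the fingers, on their centre line; the grasp point (between the pads) lies 19 mm behind it (arm.tcp_to_grasp is the distance from the TCP to the grasp point, in mm); z points along the fingers, y is the direction in which the jaws open and shut (so a half turn about z gives the same grasp; the last joint's range is limited). The gripper opens to 94 mm and grips with 3 to 60 N. Pads are 16 mm wide; open, the fingers measure 119 mm over their backs; the gripper's body (75 mm by 177 mm) begins 78 mm behind the grasp point.
Start: joints at [-1.319, 0.087, 1.371, -0, 1.684, -0.103], TCP at [191.071, -515.767, 176.606] pointing down, gripper open.
Joint ranges: [-3.1, 3.1], [-0.76, 2.03], [0.27, 2.55], [-1.08, 4.22], [0.17, 2.65], [-2.57, 2.57]. Speed limits (rad/s): [2.79, 2.79, 3.14, 3.14, 3.14, 3.14].

## Interface

Orientations are given as a unit quaternion [x, y, z, w].
In Python, from rig import arm, claw, vision, workorder gives the robot as it stands. Calls block until the motion is done:
- arm.move_pose(position, orientation): joint-space move of the TCP to a pose.
- arm.move_linear(position, ori=None, speed=150): straight line of the TCP; ori=None keeps the orientation; speed is the mean speed in mm/s.
- arm.goto_joints(angles): joint-space move.
- claw.grip(opening, grip_force=None): finger opening in mm; grip_force is the grip in N (None keeps the last); returns when the fingers have stopped.
- arm.dwell(seconds).
- arm.solve_ik(position, orientation): joint angles nearest the present ones, or None.
- arm.get_obs(): the state.
- vision.grab_frame(name): name is "scene" or "top" or "wrist"; returns the picture (420x560x3 uint8, blue, green, red); there is no depth.
- vision.camera_params(name): a dict with "fx", "fy", "cx", "cy" (pixels), "world_to_cam" (4x4, takes a point from world to camera coordinates). Camera axes: x right, y down, z forward; pixel columns grow to the right and rows downward; lengths in mm; the calibration is good to about 2 mm. A picture is of the moment at which its call begins: read the wrist's pose just before it. camera_params takes no time and is no camera call; for the wrist camera it gives the pose at the moment of the call.
A pose or a line that the arm cannot do raises arm.IKError and nothing moves.
- workorder.sign_off(): hands the job in, once; it reports no verdict.
The state is a dict: "t": time; "joint_positions": joint angles; "joint_velocities": joint speeds; "joint_efforts": joint torques, N m; "position": TCP position; "tool_rot": TCP orientation; "ft_force": force on the tool from outside, world axes, zero at the start; "moment": the same for the moment, N m; "opening": finger opening in mm.
Only numpy, scipy, OpenCV 4.12 (cv2) and the standard library are available. Lean on these libraries where they do the work, as an engineer would, in place of code of your own. Each camera call takes 0.05 s, during which the arm holds its last target.

## Task

Pack the round canister full: it holds seven vials only as one in the middle with six in a ring close round it. Shift the vial that stands about midway between two ring places so that the pattern closes up, then bring the three vials over from the sloped rack, so that all seven stand upright on the canister's floor. They are glass: do not drop them, knock them over or ram them in, and leave the small bottle, the timer and the carton where they are.

Things in the scene. Friction and masses are not known exactly. Their poses are not given: they have to be found in the camera images.
- canister: round open aluminium canister fixed to the bench: inside 88 mm wide, wall 3 mm, flat floor 6 mm and rim 50 mm above the bench, on a 120 mm round, 4 mm flange. Ring places: vial centres about 29 mm from its middle, 60 degrees apart, about 2 mm of play; those taken lie at -60 and 0 degrees from its x axis (anticlockwise). Origin: centre of the underside; z up.
- rack: grey rack fixed to the bench, base 100 x 180 mm; three square sleeves in a row along its y (-58, 0, +58 mm), 31 mm wide, holding the vials about 27 mm deep, lean 30 degrees from vertical so that the caps point towards its own -x (the robot's side). Origin: on the underside, 10 mm in front (-x) of the base's centre; z up.
- vial_1: amber vial with a slim white cap, 100 mm tall (all seven alike): round body 28 mm wide and 52 mm tall, foot bevelled to 21 mm, shoulder narrowing up to 60 mm height, then a straight round cap 11 mm wide from 60 to 100 mm: grip it there. About 35 to 60 g. Origin: centre of the foot; z along the vial to the cap. Stands in the middle of the canister.
- vial_2: vial like vial_1, origin and z likewise; stands in the canister's ring, near the wall, at -60 degrees in the canister's frame.
- vial_3: vial like vial_1, origin and z likewise; stands in the canister's ring beside vial_2, at 0 degrees in the canister's frame.
- vial_4: vial like vial_1, origin and z likewise; the stray: stands in the canister's ring at 80 to 100 degrees in the canister's frame, roughly midway between the ring places at 60 and 120 degrees.
- vial_5: vial like vial_1, origin and z likewise; leans in the sloped rack, at the rack's y = -58 mm.
- vial_6: vial like vial_1, origin and z likewise; leans in the sloped rack, in the rack's middle sleeve.
- vial_7: vial like vial_1, origin and z likewise; leans in the sloped rack, at the rack's y = +58 mm.
- small_bottle: bystander: small round screw-cap bottle, 44 mm in diameter, 88 mm tall. Origin: centre of the underside.
- timer: bystander: flat bench timer, 62 x 62 x 18 mm. Origin: centre of the underside.
- box_slides: bystander: small carton, 56 x 80 x 60 mm tall. Origin: centre of the underside.
Mind the look-alikes: they are no part of the job. Leave any blue look-alike of the vial_3 alone. What is shaped like the vial_2 but red is not meant.

How it is judged (in metres and radians):
At the end, for the whole second after the job is handed in: All seven vials are inside the canister (each vial's axis within 34 mm of the canister's middle), standing on its floor (foot less than 4 mm above it), upright within 0.12 rad, and at rest (horizontal distance between each of vial_1, vial_2, vial_3, vial_4, vial_5, vial_6, vial_7 and canister below 0.034 m and z of each of vial_1, vial_2, vial_3, vial_4, vial_5, vial_6, vial_7 in the frame of canister below 0.01 m and angle between each of vial_1, vial_2, vial_3, vial_4, vial_5, vial_6, vial_7's own z axis and vertical below 0.12 rad and linear speed of each of vial_1, vial_2, vial_3, vial_4, vial_5, vial_6, vial_7 below 0.02 m/s); the robot touches nothing.
It fails at once if a bystander (small bottle, timer or carton) is moved by more than 30 mm (distance of any of small_bottle, timer, box_slides from where it was at the start of the episode above 0.03 m).
It fails at once if a vial falls over or is tipped more than 70 degrees from upright (angle between any of vial_1, vial_2, vial_3, vial_4, vial_5, vial_6, vial_7's own z axis and vertical above 1.22 rad).
It fails at once if a vial is dropped: it falls faster than 0.7 m/s (25 mm of free fall) with no finger on it ((linear speed of vial_1 above 0.7 m/s and contact force between vial_1 and the fingers below 0.01 N) or (linear speed of vial_2 above 0.7 m/s and contact force between vial_2 and the fingers below 0.01 N) or (linear speed of vial_3 above 0.7 m/s and contact force between vial_3 and the fingers below 0.01 N) or (linear speed of vial_4 above 0.7 m/s and contact force between vial_4 and the fingers below 0.01 N) or (linear speed of vial_5 above 0.7 m/s and contact force between vial_5 and the fingers below 0.01 N) or (linear speed of vial_6 above 0.7 m/s and contact force between vial_6 and the fingers below 0.01 N) or (linear speed of vial_7 above 0.7 m/s and contact force between vial_7 and the fingers below 0.01 N)).
It fails at once if a vial is forced against the canister with more than 40 N (contact force between any of vial_1, vial_2, vial_3, vial_4, vial_5, vial_6, vial_7 and canister above 40 N).
It also fails if it takes over 72 s, if anything falls off the work surface, if the arm or the gripper's body presses on something with over 40 N, if the wrist force passes 120 N, or if a joint passes its speed limit or range.

## Working session

There is one attempt and no reset: what is moved stays moved. The work goes in short steps, each a Python script; the robot and the scene stay as the last script left them, time stands still between calls to the robot, and variables do not carry over. Pictures are saved under pics/ and viewed, and the job is handed in when it is done.

```bash
ls; mkdir -p pics; python3 - <<'E'
from rig import arm, claw, vision, workorder
import cv2,json
import numpy as np
np.set_printoptions(precision=4,suppress=True)
for n in ("scene","top","wrist"):
    f=vision.grab_frame(n); cv2.imwrite(f"pics/{n}0.png",f)
    p=vision.camera_params(n); print(n,p['fx'],p['fy'],p['cx'],p['cy']); print(np.array(p['world_to_cam']))
o=arm.get_obs(); print(o)
E
```

```text
pics
scene 504.54680237053856 504.54680237053856 272.0321570262885 208.3550821447637
[[  -0.8335   -0.5522    0.0186  413.3419]
 [  -0.4094    0.5947   -0.6919  200.9232]
 [   0.3709   -0.5843   -0.7218 1138.363 ]
 [   0.        0.        0.        1.    ]]
top 444.16311024328365 444.16311024328365 279.9109371014851 211.6342580026337
[[  -0.0159   -0.9998    0.0113   30.7935]
 [  -0.9861    0.0138   -0.1657  489.5037]
 [   0.1656   -0.0138   -0.9861 1050.4796]
 [   0.        0.        0.        1.    ]]
wrist 312.4924502369485 312.4924502369485 281.68746223622645 208.34501744125907
[[   0.3464   -0.9381   -0.0012 -549.6702]
 [  -0.9121   -0.3371    0.2336  -22.5085]
 [  -0.2195   -0.0798   -0.9723  388.5375]
 [   0.        0.        0.        1.    ]]
{'t': 0.15, 'joint_positions': array([-1.3191,  0.0878,  1.3719,  0.    ,  1.6836, -0.1031]), 'joint_velocities': array([ 0.0002, -0.0032, -0.0049,  0.0019, -0.0006,  0.    ]), 'joint_efforts': array([  0.0019, -34.0642, -30.2793,   0.0718,   0.0305,  -0.0001]), 'position': array([ 190.949 , -515.309 ,  175.6721]), 'tool_rot': array([ 0.9843,  0.1765, -0.0001, -0.0008]), 'ft_force': array([-0.3391,  0.0408,  0.2351]), 'moment': array([-0.0163, -0.0438, -0.0511]), 'opening': 94.21900406000981}
```

View pics/top0.png

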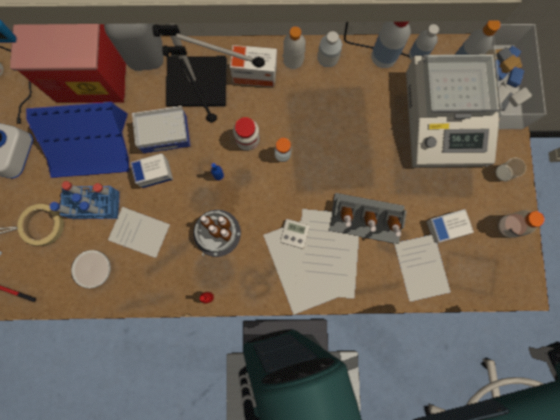

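View pics/scene0.png

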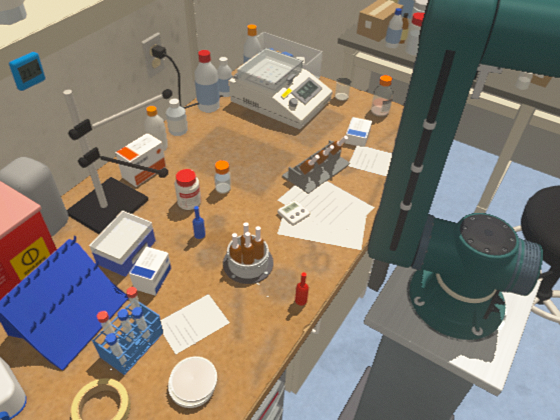

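View pics/wrist0.png

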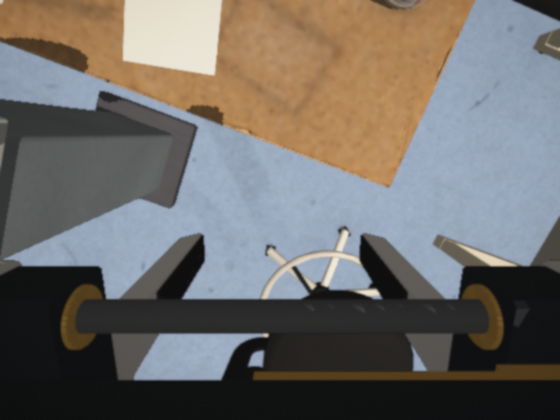

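Look-alikes in the top picture: the canister vials are near (216,228) and the rack vials near (347,215), (372,220) and (395,224). The blue decoy is at (217,172) and the red one at (206,297). I'll check with close crops.

```bash
python3 - <<'E'
import cv2,numpy as np
t=cv2.imread("pics/top0.png")
a=cv2.resize(t[200:270,180:250],(560,560),interpolation=cv2.INTER_CUBIC); cv2.imwrite("pics/c1.png",a)
b=cv2.resize(t[185:255,320:420],(800,560),interpolation=cv2.INTER_CUBIC); cv2.imwrite("pics/c2.png",b)
s=cv2.imread("pics/scene0.png")
c=cv2.resize(s[215:290,210:290],None,fx=8,fy=8,interpolation=cv2.INTER_CUBIC)[:600]; cv2.imwrite("pics/c3.png",c)
c=cv2.resize(s[130:200,270:365],None,fx=8,fy=8,interpolation=cv2.INTER_CUBIC)[:600]; cv2.imwrite("pics/c4.png",c)
E
```

```text
(no output)
```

View pics/c1.png

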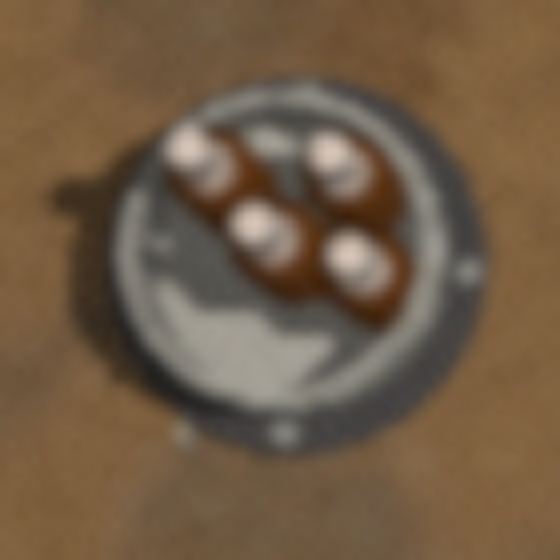

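View pics/c2.png

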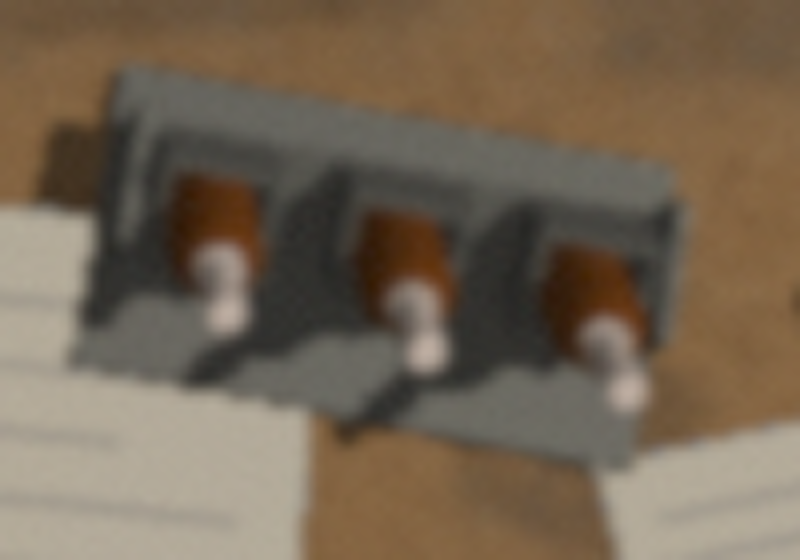

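View pics/c3.png

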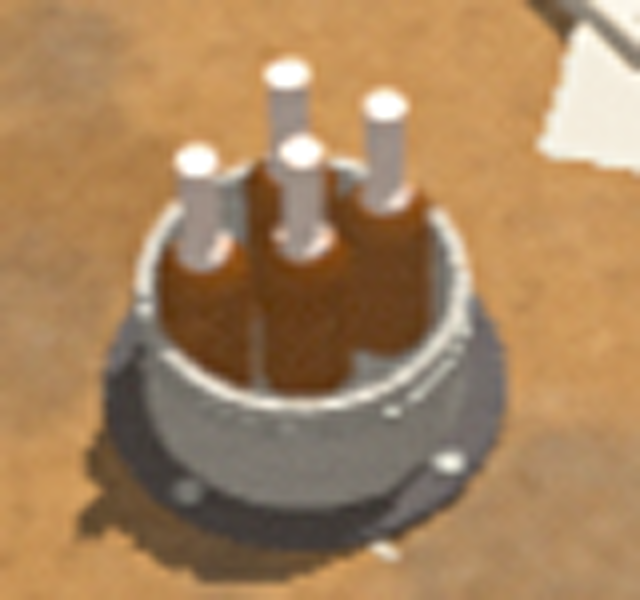

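View pics/c4.png

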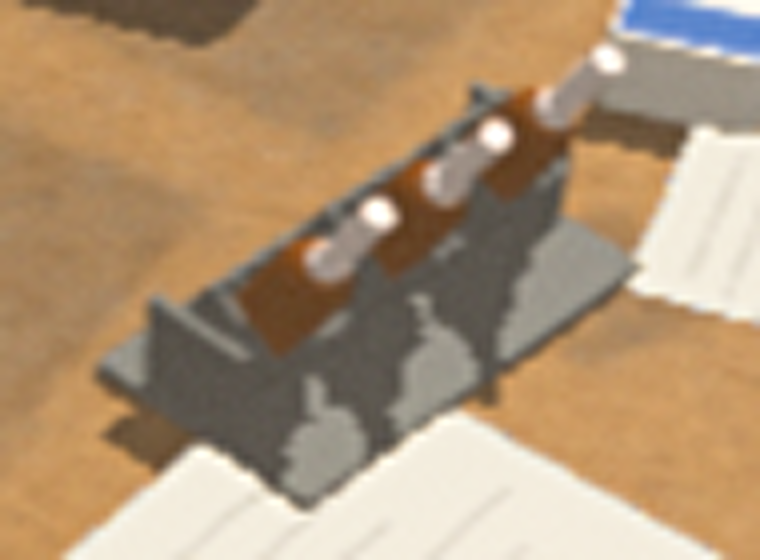

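```bash
cat > h.py <<'E'
import numpy as np, cv2
from rig import arm, claw, vision, workorder
from scipy.spatial.transform import Rotation as R
from scipy.optimize import least_squares
np.set_printoptions(precision=2,suppress=True)
def cam(n):
    p=vision.camera_params(n); K=np.array([[p['fx'],0,p['cx']],[0,p['fy'],p['cy']],[0,0,1]]); return K,np.array(p['world_to_cam'])
def proj(c,X):
    K,T=c; v=K@(T[:3,:3]@np.asarray(X,float)+T[:3,3]); return v[:2]/v[2]
def onz(c,px,z):
    K,T=c; d=T[:3,:3].T@np.linalg.inv(K)@np.array([px[0],px[1],1.]); o=-T[:3,:3].T@T[:3,3]
    return o+d*(z-o[2])/d[2]
def tri(obs):  # [(cam,px,weight)]
    f=lambda X: np.concatenate([w*(proj(c,X)-px) for c,px,w in obs])
    r=least_squares(f,[450,0,60]); return r.x, r.fun
E
python3 - <<'E'
from h import *
u=lambda p,s,o:((np.array(p)+.5)/s-.5)+np.array(o)
T=cam("top");S=cam("scene")
c1=dict(A=(185,147),B=(253,222),C=(325,155),D=(350,252)); c3=dict(A=(196,162),B=(302,152),C=(287,74),D=(385,105))
for k in c1:
    a=u(c1[k],8,(180,200)); b=u(c3[k],8,(210,215))
    x,f=tri([(T,a,1),(S,b,1)]); print(k,x,f, onz(T,a,106),onz(S,b,106))
for a,b in [((227,318),(377,215)),((427,353),(495,135)),((630,393),(607,58))]:
    x,f=tri([(T,u(a,8,(320,185)),1),(S,u(b,8,(270,130)),1)]); print(x,f)
# canister rim circle in top: center approx, rack base corners
print("rimT",onz(T,u((280,243),8,(180,200)),50)); print("rimS",onz(S,u((303,282),8,(210,215)),50))
for p in [(125,65),(688,170),(75,368),(632,468)]: print("rack",onz(T,u(p,8,(320,185)),10))
for n,p,z in [("timer",(295,234),18),("bot",(283,150),88),("cart",(452,226),60),("red",(206,297),100),("blue",(217,165),100),("boxL",(150,170),60)]: print(n,onz(T,p,z))
E
```

```text
A [466.31 202.01 103.64] [ 0.16  0.34 -0.35 -0.09] [466.75 202.01 106.  ] [464.22 203.38 106.  ]
B [444.32 182.3  103.45] [ 0.16  0.33 -0.35 -0.09] [444.75 182.3  106.  ] [442.21 183.86 106.  ]
C [463.64 161.81 104.8 ] [ 0.08  0.17 -0.18 -0.05] [463.86 161.85 106.  ] [462.57 162.56 106.  ]
D [435.38 154.56 103.  ] [ 0.14  0.3  -0.32 -0.08] [435.7  154.54 106.  ] [433.15 156.53 106.  ]
[ 447.03 -131.55  106.75] [ 0.01  0.02 -0.02 -0.  ]
[ 435.68 -188.74  106.94] [ 0.08  0.17 -0.22 -0.04]
[ 423.67 -246.26  107.16] [-0. -0.  0.  0.]
rimT [445.75 182.07  50.  ]
rimS [442.3  184.85  50.  ]
rack [ 542.04 -118.64   10.  ]
rack [ 505.57 -296.43   10.  ]
rack [445.12 -99.36  10.  ]
rack [ 411.08 -272.87   10.  ]
timer [436.76 -13.52  18.  ]
bot [632.14  14.29  88.  ]
cart [ 445.74 -390.47   60.  ]
red [288.02 193.26 100.  ]
blue [593.57 170.9  100.  ]
boxL [594.24 339.41  60.  ]
```

```bash
cat >> h.py <<'E'
def down(yaw):  # tool z down, tool y (jaw) axis direction at angle yaw from world x
    y=np.array([np.cos(yaw),np.sin(yaw),0]); z=np.array([0,0,-1.]); x=np.cross(y,z)
    return R.from_matrix(np.c_[x,y,z])
def axpose(axis,jaw): # vial axis (up along cap), jaw dir
    z=-np.asarray(axis,float); z/=np.linalg.norm(z); y=np.asarray(jaw,float); y=y-z*(y@z); y/=np.linalg.norm(y)
    return R.from_matrix(np.c_[np.cross(y,z),y,z])
E
python3 - <<'E'
from h import *
K,W=cam("wrist"); o=arm.get_obs()
Rt=R.from_quat(o['tool_rot']); cp=-W[:3,:3].T@W[:3,3]
print("cam in tool",Rt.inv().apply(cp-o['position'])); print(Rt.as_matrix()); print("cam axes in tool cols", Rt.as_matrix().T@W[:3,:3].T)
psi=np.deg2rad(-11.5); ax=np.array([-np.sin(np.pi/6)*np.cos(psi),-np.sin(np.pi/6)*np.sin(psi),np.cos(np.pi/6)])
print(ax)
C=np.array([444,183])
for y in range(-180,180,15):
    q=down(np.deg2rad(y)).as_quat()
    print(y,[ (None if s is None else np.array(s)) for s in [arm.solve_ik([C[0],C[1],250],q)]])
ry=np.array([-np.sin(psi),np.cos(psi),0]); rx=np.array([np.cos(psi),np.sin(psi),0])
for cap in ([447,-131.5,107],[435.7,-188.7,107],[423.7,-246.3,107]):
  for nm,j in (("y",ry),("-y",-ry),("x",rx),("-x",-rx)):
    q=axpose(ax,j).as_quat(); 
    print(nm,[ (None if s is None else np.array(s)) for s in [arm.solve_ik(np.array(cap)-30*ax,q),arm.solve_ik(np.array(cap)+30*ax,q)]])
E
```

```text
cam in tool [  68.25    0.32 -206.69]
[[ 0.94  0.35 -0.  ]
 [ 0.35 -0.94  0.  ]
 [ 0.   -0.   -1.  ]]
cam axes in tool cols [[-0.   -0.97 -0.23]
 [ 1.   -0.    0.  ]
 [-0.   -0.23  0.97]]
[-0.49  0.1   0.87]
-180 [None]
-165 [None]
-150 [None]
-135 [None]
-120 [array([ 0.27, -0.07,  1.39, -0.  ,  1.83,  2.37])]
-105 [array([ 0.27, -0.07,  1.39, -0.  ,  1.83,  2.11])]
-90 [array([ 0.27, -0.07,  1.39, -0.  ,  1.83,  1.84])]
-75 [array([ 0.27, -0.07,  1.39, -0.  ,  1.83,  1.58])]
-60 [array([ 0.27, -0.07,  1.39, -0.  ,  1.83,  1.32])]
-45 [array([ 0.27, -0.07,  1.39, -0.  ,  1.83,  1.06])]
-30 [array([ 0.27, -0.07,  1.39, -0.  ,  1.83,  0.8 ])]
-15 [array([ 0.27, -0.07,  1.39, -0.  ,  1.83,  0.53])]
0 [array([ 0.27, -0.07,  1.39, -0.  ,  1.83,  0.27])]
15 [array([ 0.27, -0.07,  1.39, -0.  ,  1.83,  0.01])]
30 [array([ 0.27, -0.07,  1.39, -0.  ,  1.83, -0.25])]
45 [array([ 0.27, -0.07,  1.39, -0.  ,  1.83, -0.51])]
60 [array([ 0.27, -0.07,  1.39, -0.  ,  1.83, -0.77])]
75 [array([ 0.27, -0.07,  1.39, -0.  ,  1.83, -1.04])]
90 [array([ 0.27, -0.07,  1.39, -0.  ,  1.83, -1.3 ])]
105 [array
[... 700 characters left out ...]
  1.02,  0.96]), array([-0.77, -0.54,  2.06,  0.29,  1.18,  0.95])]
x [array([-0.71, -0.43,  2.1 ,  0.29,  1.02, -0.61]), array([-0.77, -0.54,  2.06,  0.29,  1.18, -0.62])]
-x [array([-0.71, -0.43,  2.1 ,  0.29,  1.02,  2.53]), array([-0.77, -0.54,  2.06,  0.29,  1.18,  2.52])]
y [array([-0.87, -0.36,  2.06,  0.37,  1.05, -2.36]), array([-0.93, -0.47,  2.02,  0.37,  1.21, -2.37])]
-y [array([-0.87, -0.36,  2.06,  0.37,  1.05,  0.78]), array([-0.93, -0.47,  2.02,  0.37,  1.21,  0.77])]
x [array([-0.87, -0.36,  2.06,  0.37,  1.05, -0.79]), array([-0.93, -0.47,  2.02,  0.37,  1.21, -0.8 ])]
-x [array([-0.87, -0.36,  2.06,  0.37,  1.05,  2.35]), array([-0.93, -0.47,  2.02,  0.37,  1.21,  2.35])]
```

```bash
python3 - <<'E'
from h import *
import pickle
def shot(n):
    c=cam("wrist"); f=vision.grab_frame("wrist"); cv2.imwrite(f"pics/{n}.png",f); pickle.dump(c,open(f"pics/{n}.pkl","wb")); o=arm.get_obs(); print(n,o['t'],o['position'],o['ft_force'])
arm.move_pose([440,-190,205],down(np.deg2rad(-102)).as_quat()); shot("w_rack")
arm.move_pose([444,183,165],down(np.deg2rad(-90)).as_quat()); shot("w_can1")
arm.move_pose([444,183,165],down(np.deg2rad(90)).as_quat()); shot("w_can2")
E
```

```text
w_rack 1.7167 [ 439.72 -190.76  204.83] [-0.83 -0.73 -0.1 ]
w_can1 3.1667 [444.58 181.97 165.18] [ 0.63 -0.19  0.16]
w_can2 5.8667 [443.99 182.96 164.98] [-0.89 -0.67 -0.82]
```

```bash
python3 - <<'E'
import cv2
for n in ("w_can1","w_can2"):
    f=cv2.imread(f"pics/{n}.png"); cv2.imwrite(f"pics/{n}x.png",cv2.resize(f[110:320,140:420],None,fx=2.8,fy=2.8,interpolation=cv2.INTER_CUBIC))
E
```

```text
(no output)
```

View pics/w_rack.png

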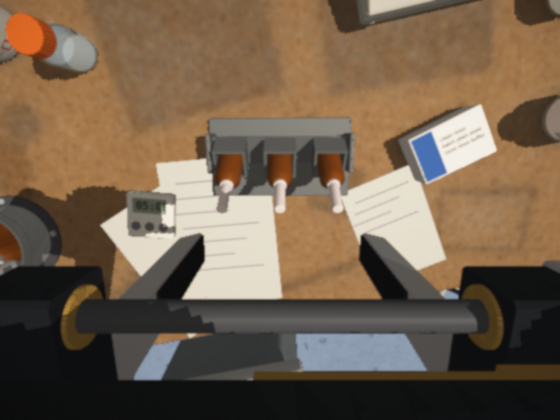

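View pics/w_can1x.png

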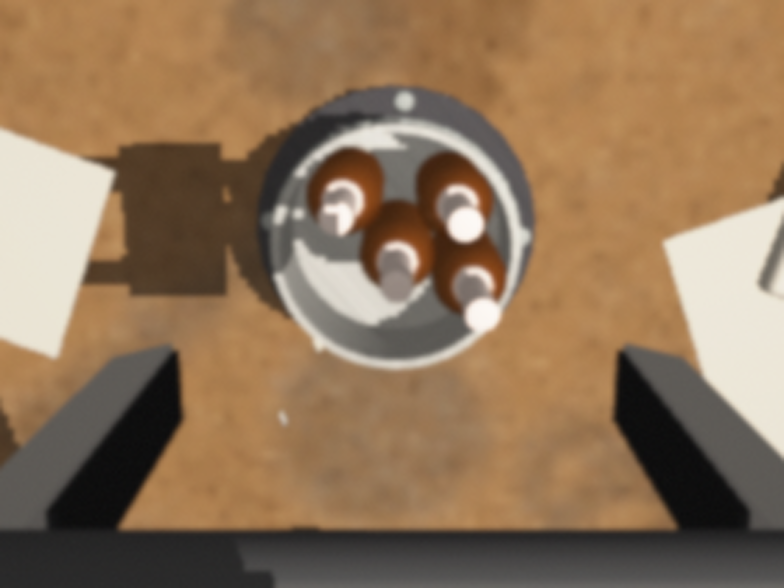

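View pics/w_can2x.png

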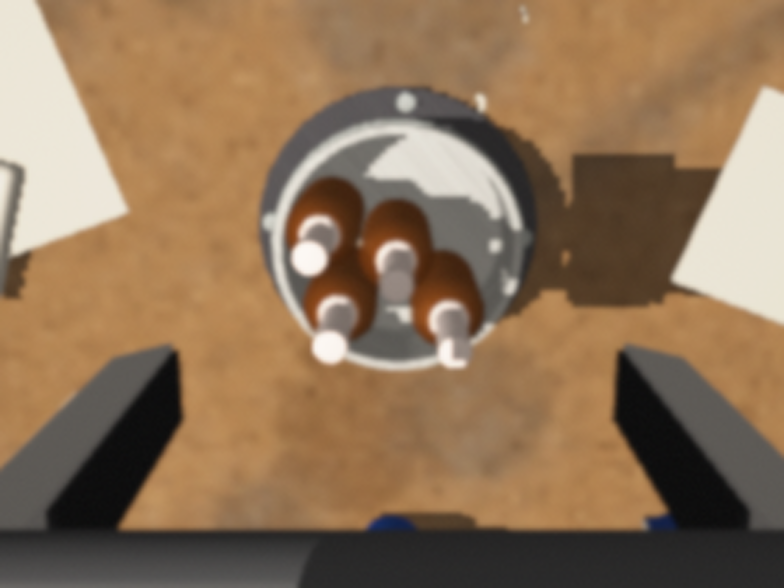

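```bash
python3 - <<'E'
from h import *
import pickle
c1=pickle.load(open("pics/w_can1.pkl","rb"));c2=pickle.load(open("pics/w_can2.pkl","rb"));T=cam("top");S=cam("scene")
u=lambda p,s,o:((np.array(p)+.5)/s-.5)+np.array(o)
v1=dict(A=(338,216),B=(398,287),C=(465,224),D=(482,315)); v2=dict(A=(453,350),B=(397,286),C=(330,346),D=(309,258))
ct=dict(A=(185,147),B=(253,222),C=(325,155),D=(350,252)); cs=dict(A=(196,162),B=(302,152),C=(287,74),D=(385,105))
P={}
for k in v1:
    a=u(v1[k],2.8,(140,110));b=u(v2[k],2.8,(140,110))
    x,f=tri([(c1,a,1),(c2,b,1)]); x4,f4=tri([(c1,a,1),(c2,b,1),(T,u(ct[k],8,(180,200)),.8),(S,u(cs[k],8,(210,215)),.8)])
    P[k]=x; print(k,x,f,"| 4view",x4,"|z106",onz(c1,a,106),onz(c2,b,106))
r1=u((397.5,243),2.8,(140,110)); 
x,f=tri([(c1,r1,1),(c2,u((398,243),2.8,(140,110)),1)]); print("rim",x,f,onz(c1,r1,50),onz(c2,u((398,243),2.8,(140,110)),50))
for k in P:
    d=P[k][:2]-x[:2]; print(k,np.hypot(*d),np.degrees(np.arctan2(d[1],d[0])))
print([np.linalg.norm(P[a][:2]-P[b][:2]) for a,b in ("BA","BC","BD","CD","AC")])
E
```

```text
A [467.25 200.66 101.1 ] [-0.03  0.   -0.03 -0.  ] | 4view [467.22 200.72 101.36] |z106 [468.07 200.3  106.  ] [465.62 200.37 106.  ]
B [445.03 182.23 104.09] [-0.36 -0.   -0.36 -0.  ] | 4view [444.97 182.23 103.73] |z106 [445.52 181.91 106.  ] [444.55 182.55 106.  ]
C [465.04 161.   103.54] [ 0.03  0.    0.03 -0.  ] | 4view [464.95 161.04 103.51] |z106 [465.47 161.22 106.  ] [464.23 161.18 106.  ]
D [435.87 155.15 104.45] [ 0.12  0.    0.11 -0.  ] | 4view [435.8  155.07 103.99] |z106 [436.32 155.41 106.  ] [435.54 155.21 106.  ]
rim [445.25 182.45  34.36] [-0.38 -0.   -0.38 -0.  ] [448.37 182.03  50.  ] [442.1  182.87  50.  ]
A 28.5638024906898 39.61964299540555
B 0.3057572085476779 -134.3252658677358
C 29.17919520568126 -47.294489973619825
D 28.862490051083405 -108.948454693874
[np.float64(28.86787187535055), np.float64(29.16495560138388), np.float64(28.586536052474518), np.float64(29.74454931899729), np.float64(39.718771651512185)]
```

Vial identities are settled: B (445,182) is the middle, C and D stand at about −47° and −109° in world, and A (467,200) is the stray. Next I shift A about −27° round the canister's middle.

```bash
cat >> h.py <<'E'
CC=np.array([445.2,182.4])
def slot(deg,r=29.0): a=np.deg2rad(deg); return CC+r*np.array([np.cos(a),np.sin(a)])
def st(tag=""):
    o=arm.get_obs(); print(tag,"t%.2f"%o['t'],o['position'],"F",o['ft_force'],"M",o['moment'],"op%.1f"%o['opening']); return o
def shot(n):
    import pickle
    c=cam("wrist"); f=vision.grab_frame("wrist"); cv2.imwrite(f"pics/{n}.png",f); pickle.dump(c,open(f"pics/{n}.pkl","wb")); return f
E
python3 - <<'E'
from h import *
A=np.array([466.9,200.4]); q=down(np.deg2rad(129.6)).as_quat(); 
claw.grip(24,15)
arm.move_pose([*A,150],q); arm.dwell(.2); st()
arm.move_linear([*A,115],speed=100); arm.dwell(.2); st()
cv2.imwrite("pics/s1.png",vision.grab_frame("scene")); shot("w1")
E
python3 - <<'E'
import cv2
s=cv2.imread("pics/s1.png"); cv2.imwrite("pics/s1x.png",cv2.resize(s[190:290,190:310],None,fx=6,fy=6,interpolation=cv2.INTER_CUBIC))
E
```

```text
t7.90 [466.9  200.31 150.32] F [ 0.65 -0.09  0.07] M [ 0.12 -0.14 -0.07] op23.7
 t8.60 [467.49 200.59 115.97] F [ 1.3   0.43 -0.47] M [ 0.11 -0.06  0.04] op24.1
```

View pics/s1x.png

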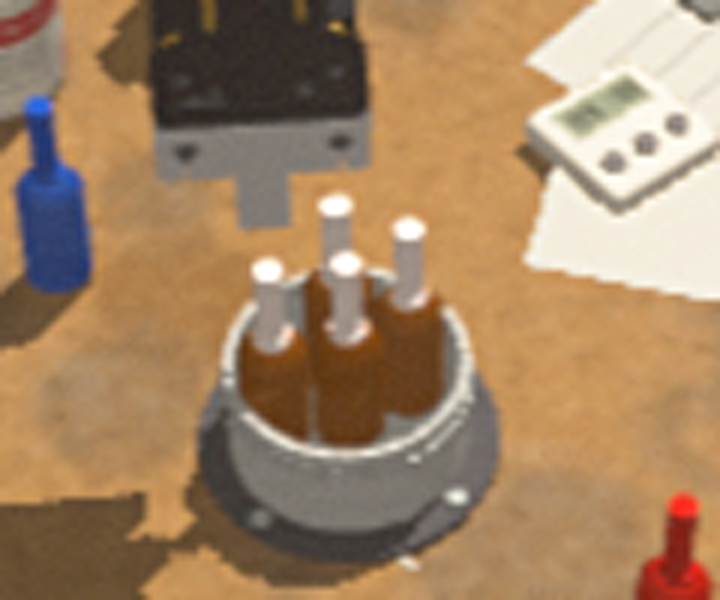

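View pics/w1.png

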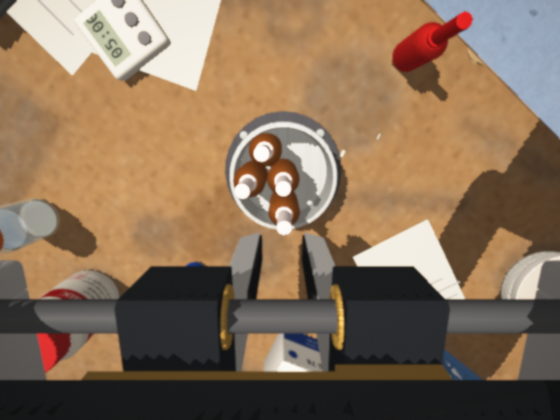

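```bash
python3 - <<'E'
from h import *
import pickle
S=cam("scene"); 
for p in ([467.5,200.6,116],[466.9,200.4,106],[467.5,200.6,135],[445,182.2,106]): print(p,proj(S,p),(proj(S,p)-[190,190]+.5)*6-.5)
d=np.array([-.64,.77,0])
for s in (12,24,-12,-24): print(s,(proj(S,np.array([467.5,200.6,116])+s*d)-[190,190]+.5)*6-.5)
W=cam("wrist"); o=arm.get_obs();print(proj(W,o['position']),proj(W,o['position']+d*12),proj(W,o['position']-d*12), o['tool_rot'], R.from_quat(o['tool_rot']).as_matrix())
E
cd .;python3 - <<'E'
import cv2
s=cv2.imread("pics/w1.png"); cv2.imwrite("pics/w1x.png",cv2.resize(s[120:280,200:360],None,fx=3.7,fy=3.7,interpolation=cv2.INTER_CUBIC))
E
```

```text
[467.5, 200.6, 116] [233.45 230.41] [263.22 244.98]
[466.9, 200.4, 106] [233.89 233.45] [265.84 263.22]
[467.5, 200.6, 135] [233.13 224.64] [261.3  210.36]
[445, 182.2, 106] [246.72 232.56] [342.83 257.86]
12 [265.06 269.69]
24 [266.92 294.77]
-12 [261.41 220.63]
-24 [259.63 196.64]
[282.77 232.38] [300.1  232.33] [265.43 232.43] [-0.34  0.94 -0.    0.  ] [[-0.77 -0.64  0.  ]
 [-0.64  0.77  0.  ]
 [-0.   -0.   -1.  ]]
```

View pics/w1x.png

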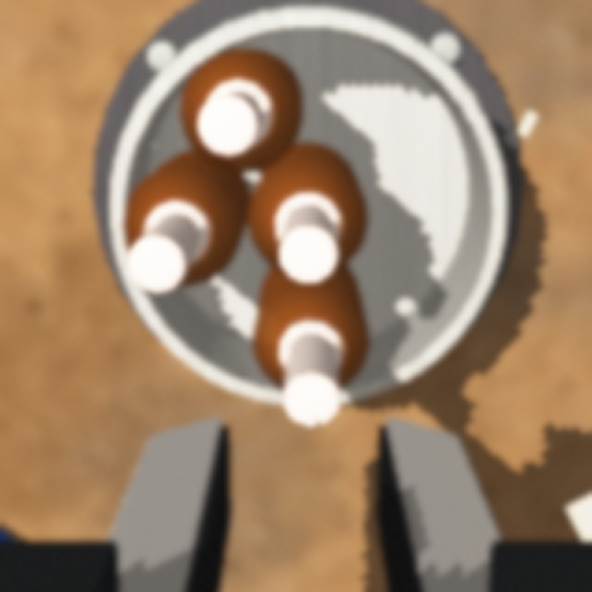

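```bash
python3 - <<'E'
from h import *
st(); s=vision.grab_frame("scene"); w=shot("w2"); st()
cv2.imwrite("pics/s2x.png",cv2.resize(s[190:290,190:310],None,fx=6,fy=6,interpolation=cv2.INTER_CUBIC))
W=cam("wrist"); o=arm.get_obs(); 
d=np.array([-.64,.77,0])
for z in (0,15,33,50):
  for y in (-12,12,-24.5,24.5): print(z,y,proj(W,o['position']+[0,0,z]+d*y), end=' ')
  print()
cv2.imwrite("pics/w2x.png",cv2.resize(w[200:400,100:460],None,fx=2.2,fy=2.2,interpolation=cv2.INTER_CUBIC))
E
```

```text
t8.70 [467.33 200.55 115.74] F [-0.39 -0.2  -0.71] M [ 0.06 -0.09 -0.06] op24.1
 t8.80 [467.16 200.47 115.46] F [-0.59  0.23 -0.14] M [ 0.16 -0.14  0.03] op24.0
0 -12 [265.39 232.45] 0 12 [300.06 232.35] 0 -24.5 [247.34 232.51] 0 24.5 [318.13 232.3 ] 
15 -12 [264.2  239.65] 15 12 [301.37 239.54] 15 -24.5 [244.84 239.7 ] 15 24.5 [320.74 239.48] 
33 -12 [262.51 249.77] 33 12 [303.21 249.66] 33 -24.5 [241.32 249.84] 33 24.5 [324.42 249.59] 
50 -12 [260.6  261.28] 50 12 [305.3  261.15] 50 -24.5 [237.32 261.34] 50 24.5 [328.59 261.08]
```

View pics/s2x.png

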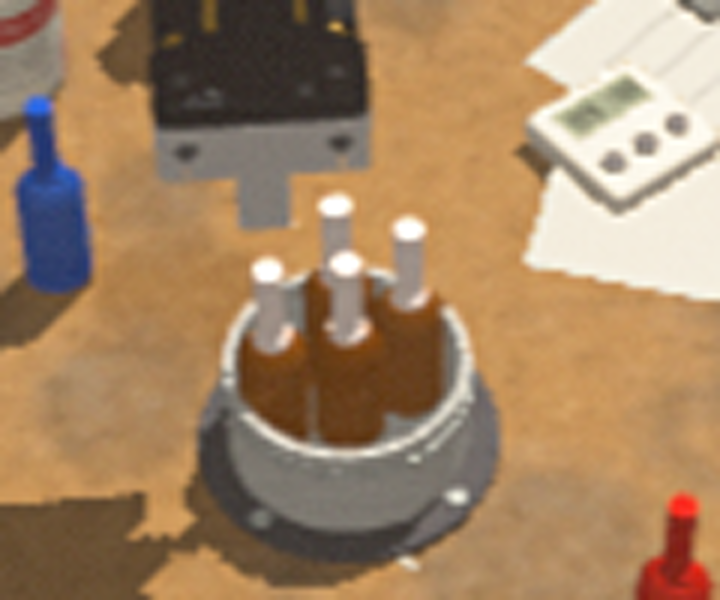

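View pics/w2x.png

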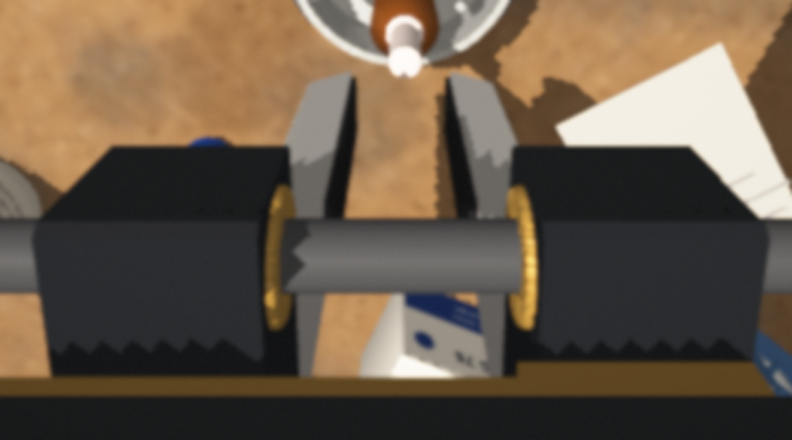

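```bash
python3 - <<'E'
import cv2,numpy as np
a=cv2.imread("pics/w_can2.png")[215:295,180:390]; b=cv2.imread("pics/w2.png")[215:295,180:390]
im=np.vstack([cv2.resize(x,None,fx=3.7,fy=3.7,interpolation=cv2.INTER_CUBIC) for x in (a,b)]); 
im=np.clip(im.astype(float)*1.6,0,255).astype(np.uint8)
cv2.imwrite("pics/tips.png",im); print(im.shape)
E
```

```text
(592, 777, 3)
```

View pics/tips.png

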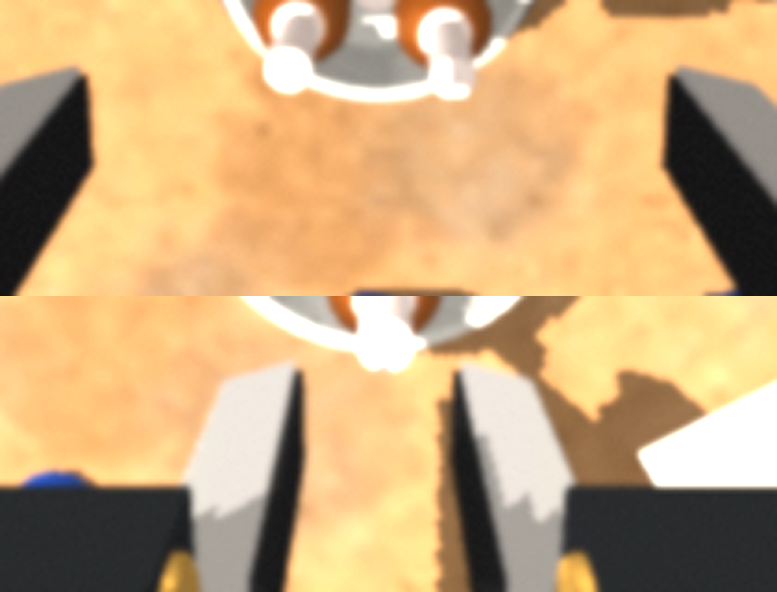

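```bash
python3 - <<'E'
from h import *
print(arm.tcp_to_grasp,[a for a in dir(arm) if a[0]!='_'],[a for a in dir(claw) if a[0]!='_'],[a for a in dir(vision) if a[0]!='_'])
S=cam("scene"); T=cam("wrist"); o=arm.get_obs(); Rm=R.from_quat(o['tool_rot'])
P=lambda v:o['position']+Rm.apply(v)
# near finger back-bottom corners observed in scene (237,225),(290,229)/6+190 ; wrist near finger = right: inner corner
for z in (0,-20,-28,-33):
  print(z,"scene back", [(proj(S,P([x,24.5,z]))-190+.5)*6-.5 for x in(8,-8)], "inner",[(proj(S,P([x,12,z]))-190+.5)*6-.5 for x in(8,-8)],"wrist inner x+8",proj(T,P([8,12,z])),"x-8",proj(T,P([-8,12,z])))
print("observed wrist right x+8",180+458/3.7,215+(372-296)/3.7)
E
```

```text
18.8 ['IKError', 'dwell', 'get_obs', 'goto_joints', 'move_linear', 'move_pose', 'solve_ik', 'tcp_to_grasp'] ['grip'] ['camera_params', 'grab_frame']
0 scene back [array([289.98, 295.42]), array([245.69, 298.45])] inner [array([287.94, 269.33]), array([243.99, 272.3 ])] wrist inner x+8 [300.19 221.28] x-8 [299.9  243.31]
-20 scene back [array([288.34, 259.11]), array([243.45, 262.13])] inner [array([286.29, 232.96]), array([241.75, 235.93])] wrist inner x+8 [302.01 230.06] x-8 [301.66 254.08]
-28 scene back [array([287.67, 244.32]), array([242.54, 247.33])] inner [array([285.61, 218.14]), array([240.84, 221.1 ])] wrist inner x+8 [302.85 234.08] x-8 [302.46 259.  ]
-33 scene back [array([287.24, 234.99]), array([241.96, 238.  ])] inner [array([285.18, 208.8 ]), array([240.26, 211.76])] wrist inner x+8 [303.41 236.77] x-8 [303.   262.28]
observed wrist right x+8 303.78378378378375 235.54054054054055
```

The pictures disagree with the stated tool. In both the wrist and scene views the fingertips look about 30 mm behind the reported TCP. I'll settle it with a light touch on bare bench before going near any glass.

```bash
python3 - <<'E'
from h import *
q=down(np.deg2rad(100)).as_quat()
arm.move_linear([466.9,200.4,150],speed=200)
arm.move_pose([430,80,60],q); 
arm.move_linear([430,80,8],speed=120); arm.dwell(.2); o=st(); f0=o['ft_force'].copy()
s=vision.grab_frame("scene"); x,y=proj(cam("scene"),o['position']); print(x,y); x=int(x);y=int(y)
cv2.imwrite("pics/probe.png",cv2.resize(s[y-60:y+40,x-60:x+60],None,fx=6,fy=6,interpolation=cv2.INTER_CUBIC))
z=8
while z>-40:
    z-=4
    try: arm.move_linear([430,80,z],speed=40)
    except arm.IKError as e: print("IK",z,e); break
    o=arm.get_obs()
    if np.linalg.norm(o['ft_force']-f0)>5: st("contact"); break
st()
E
```

```text
t10.57 [431.07  80.17   9.18] F [-0.11 -0.67 -0.21] M [ 0.05 -0.17 -0.04] op24.0
276.0579631904096 235.00983308232657
contact t12.62 [433.64  81.09 -20.63] F [-0.89 -1.03 12.6 ] M [ 1.03 -0.15  0.08] op24.3
 t12.62 [433.64  81.09 -20.63] F [-0.89 -1.03 12.6 ] M [ 1.03 -0.15  0.08] op24.3
```

View pics/probe.png

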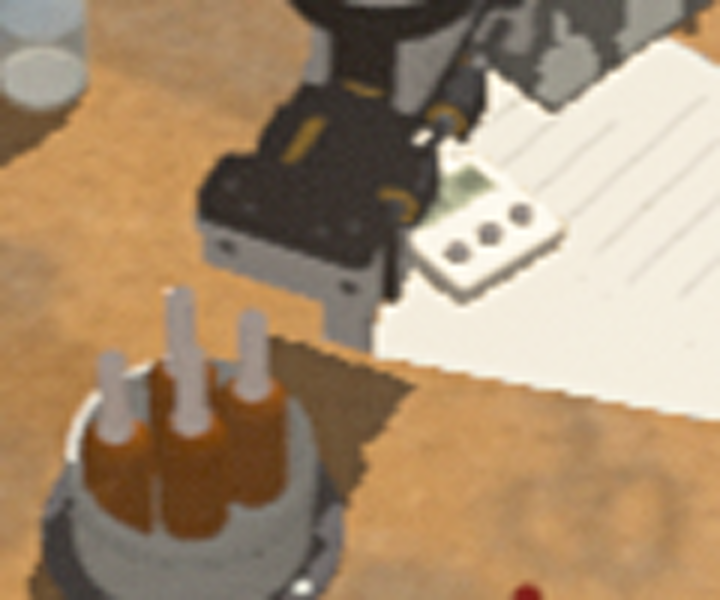

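The moment (1.03 N·m at 12.6 N, an arm of about 82 mm) shows it wasn't the fingers that touched. The gripper body came down on vial_3 or vial_2's cap (z 106). That does give the offset: the body is 126.6 mm behind the reported TCP against the stated 97, so the tool really is about 29 mm shorter, as the pictures showed. I'll back straight up and inspect.

```bash
python3 - <<'E'
from h import *
o=arm.get_obs(); p=o['position']
arm.move_linear([430,80,120],speed=150); st()
arm.move_pose([444,183,165],down(np.deg2rad(90)).as_quat()); arm.dwell(.2); f=shot("w3"); st()
cv2.imwrite("pics/w3x.png",cv2.resize(f[110:320,140:420],None,fx=2.8,fy=2.8,interpolation=cv2.INTER_CUBIC))
s=vision.grab_frame("scene"); cv2.imwrite("pics/s3x.png",cv2.resize(s[190:290,190:310],None,fx=6,fy=6,interpolation=cv2.INTER_CUBIC))
E
```

```text
t13.73 [429.1   79.93 118.63] F [ 0.65  0.68 -0.35] M [ 0.08 -0.12 -0.01] op24.2
 t14.51 [443.54 181.83 164.06] F [-0.33  0.7   0.38] M [ 0.04 -0.15 -0.05] op24.0
```

View pics/w3x.png

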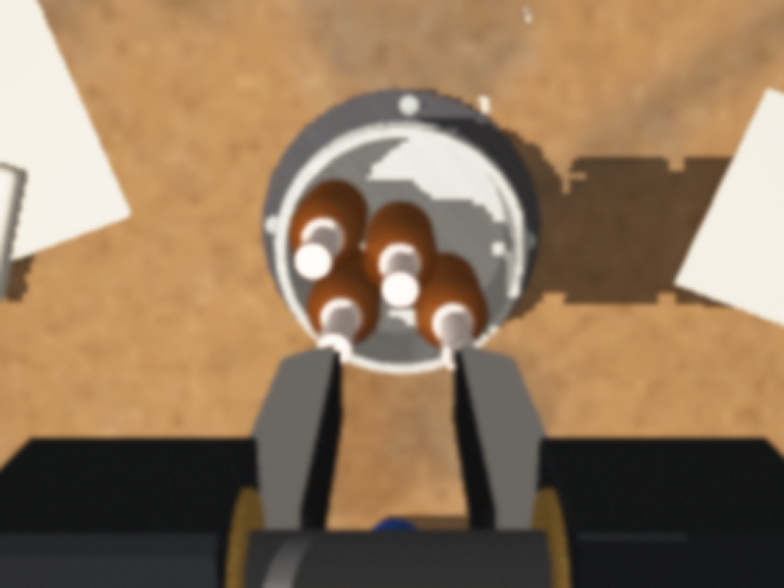

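View pics/s3x.png

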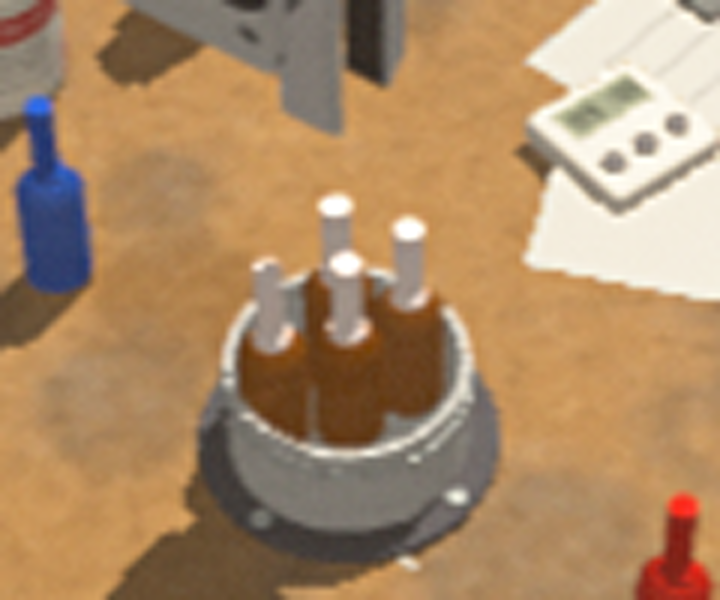

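Nothing was displaced. From here I command the TCP 29 mm deeper along the tool, and I'll check the arm's settling too.

```bash
cat >> h.py <<'E'
OFF=29.3
def tipcmd(tip,rot): return np.asarray(tip,float)+OFF*rot.as_matrix()[:,2]
E
python3 - <<'E'
from h import *
A=np.array([466.9,200.4]); r=down(np.deg2rad(129.6)); q=r.as_quat()
arm.move_pose(tipcmd([*A,125],r),q); 
for i in range(4): st(); arm.dwell(.15)
arm.move_linear(tipcmd([*A,112],r),speed=80); 
for i in range(3): st(); arm.dwell(.15)
f=shot("w4");cv2.imwrite("pics/w4x.png",cv2.resize(f[120:280,200:360],None,fx=3.7,fy=3.7,interpolation=cv2.INTER_CUBIC))
E
```

```text
t15.24 [466.97 200.06  95.89] F [ 0.37 -0.56 -0.26] M [ 0.07 -0.12 -0.06] op24.1
 t15.39 [467.53 200.35  96.93] F [ 0.19 -0.53  0.55] M [ 0.11 -0.15  0.04] op24.2
 t15.54 [467.29 200.45  96.57] F [-0.04 -0.04 -0.49] M [ 0.15 -0.07  0.02] op24.2
 t15.69 [467.01 200.43  96.06] F [-0.27 -0.21 -0.96] M [ 0.13 -0.1   0.04] op24.4
 t16.15 [466.11 200.15  81.6 ] F [-1.3  -0.28 -0.4 ] M [ 0.12 -0.13  0.04] op23.8
 t16.30 [467.02 200.43  82.84] F [-1.07 -0.11 -0.51] M [ 0.08 -0.08  0.02] op24.1
 t16.45 [467.13 200.48  83.03] F [-0.28 -0.44  0.57] M [ 0.07 -0.12 -0.03] op23.7
```

View pics/w4x.png

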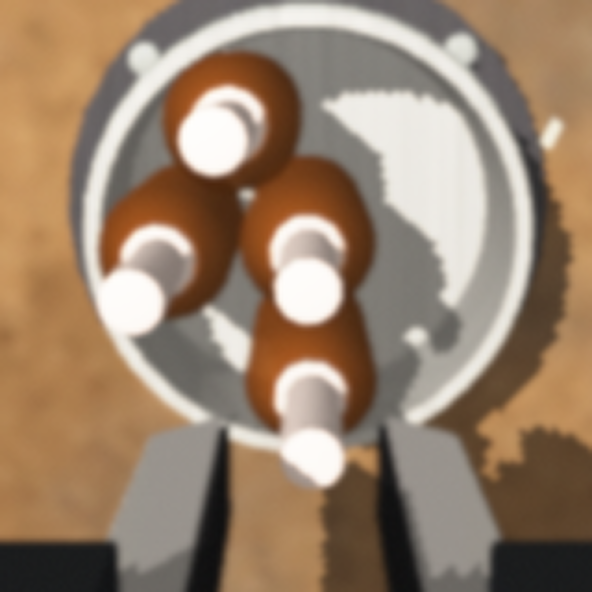

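```bash
python3 - <<'E'
from h import *
A=np.array([466.6,200.9]); r=down(np.deg2rad(129.6)); q=r.as_quat()
arm.move_linear(tipcmd([*A,90],r),speed=80); o=arm.get_obs(); st()
arm.move_linear(tipcmd([*A,73],r),speed=60); arm.dwell(.3); st()
s=vision.grab_frame("scene"); f=shot("w5"); cv2.imwrite("pics/s5x.png",cv2.resize(s[190:290,190:310],None,fx=6,fy=6,interpolation=cv2.INTER_CUBIC))
claw.grip(8,12); st("gripped"); 
f=shot("w6");cv2.imwrite("pics/w6x.png",cv2.resize(f[120:280,180:380],None,fx=3.7,fy=3.7,interpolation=cv2.INTER_CUBIC))
E
```

```text
t17.07 [465.92 200.73  59.74] F [-0.2   0.55 -0.36] M [ 0.11 -0.13 -0.05] op24.0
 t17.81 [466.87 200.96  44.05] F [-0.14  0.3  -0.08] M [ 0.06 -0.09 -0.01] op24.1
gripped t18.27 [466.58 200.92  43.68] F [ 0.23 -0.13  0.3 ] M [ 0.08 -0.1   0.01] op10.9
```

View pics/s5x.png

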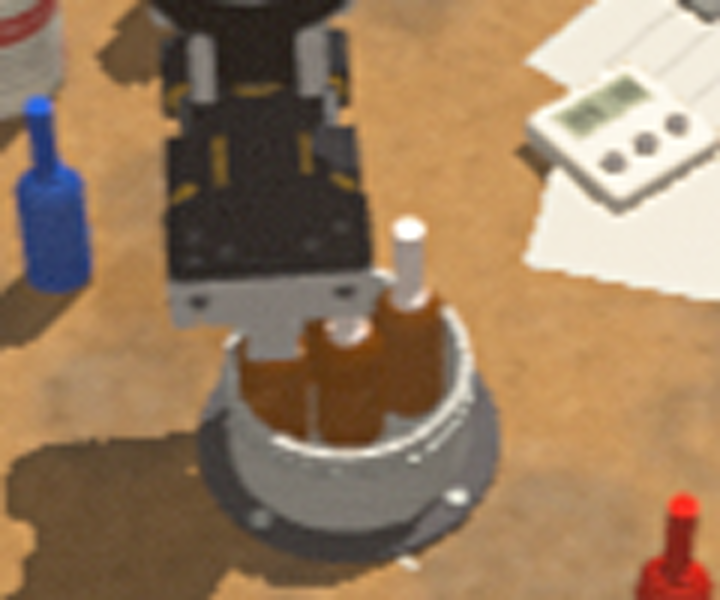

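View pics/w6x.png

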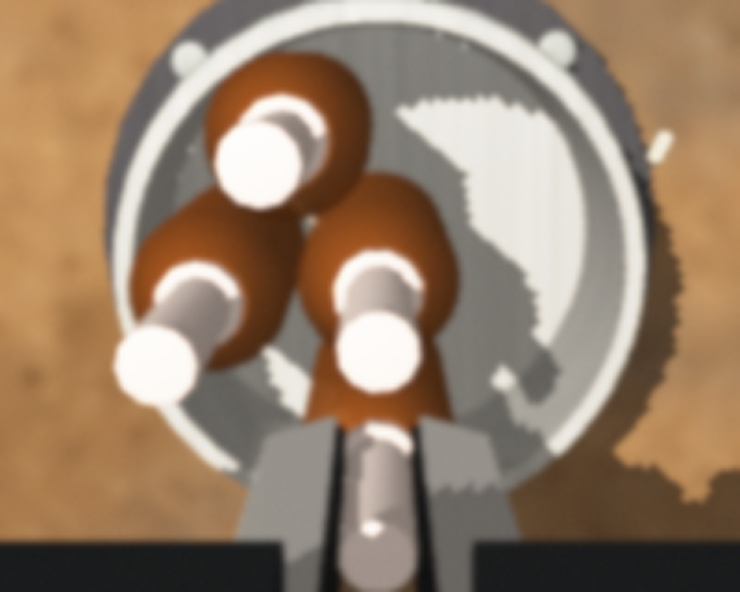

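```bash
cat >> h.py <<'E'
def lower(xy,r,z0,z1,dz=1.5,thr=4.0,speed=30,f0=None):
    if f0 is None: f0=np.mean([ (arm.dwell(.04),arm.get_obs()['ft_force'])[1] for _ in range(3)],axis=0)
    z=z0
    while z>z1:
        z=max(z-dz,z1); arm.move_linear(tipcmd([*xy,z],r),speed=speed)
        df=arm.get_obs()['ft_force']-f0
        if df[2]>thr or np.linalg.norm(df[:2])>thr+1: break
    print("lower stop z",z,"df",df); return z,df
E
python3 - <<'E'
from h import *
r0=down(np.deg2rad(129.6)); A=np.array([466.6,200.9])
arm.move_linear(tipcmd([*A,77],r0),speed=60); arm.dwell(.1); st("lifted")
for a in (26,12.4):
    r=down(np.deg2rad(a+90)); xy=slot(a); arm.move_linear(tipcmd([*xy,77],r),r.as_quat(),speed=60)
arm.dwell(.3); o=st("at slot"); print(xy)
z,df=lower(xy,r,77,71.5); st()
f=shot("w7");cv2.imwrite("pics/w7x.png",cv2.resize(f[120:280,180:380],None,fx=3.7,fy=3.7,interpolation=cv2.INTER_CUBIC))
E
```

```text
lifted t18.68 [466.64 200.91  47.78] F [ 0.23 -0.93  0.3 ] M [ 0.1  -0.14  0.01] op10.8
at slot t19.74 [473.48 188.75  47.7 ] F [-0.01  0.39 -0.74] M [ 0.02 -0.12  0.02] op11.0
[473.52 188.63]
lower stop z 71.5 df [-0.55  1.2   6.98]
 t20.87 [474.06 188.83  43.58] F [-0.77  1.54  6.07] M [0.04 0.19 0.02] op10.6
```

View pics/w7x.png

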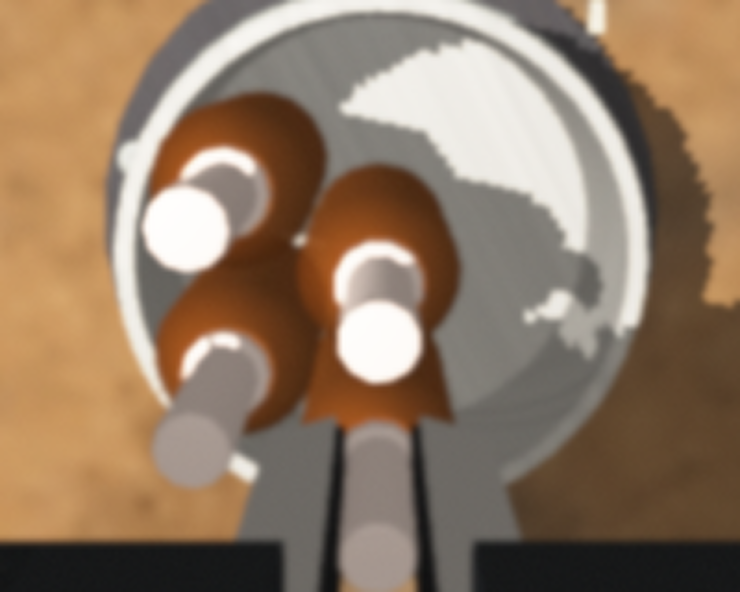

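```bash
python3 - <<'E'
from h import *
import pickle
r=down(np.deg2rad(102.4)); xy=slot(12.4)
arm.move_linear(tipcmd([*xy,73],r),speed=40); claw.grip(19); st("open")
arm.move_linear(tipcmd([*xy,120],r),speed=150); st()
f=cv2.imread("pics/w_rack.png"); cv2.imwrite("pics/wrx.png",cv2.resize(f[100:220,190:370],None,fx=4.4,fy=4.4,interpolation=cv2.INTER_CUBIC))
E
```

```text
open t21.54 [473.38 188.57  43.45] F [ 0.29 -0.03  0.27] M [ 0.07 -0.09 -0.01] op19.0
 t22.01 [473.68 188.67  90.76] F [ 0.16 -0.33  0.23] M [ 0.11 -0.1  -0.  ] op18.8
```

View pics/wrx.png

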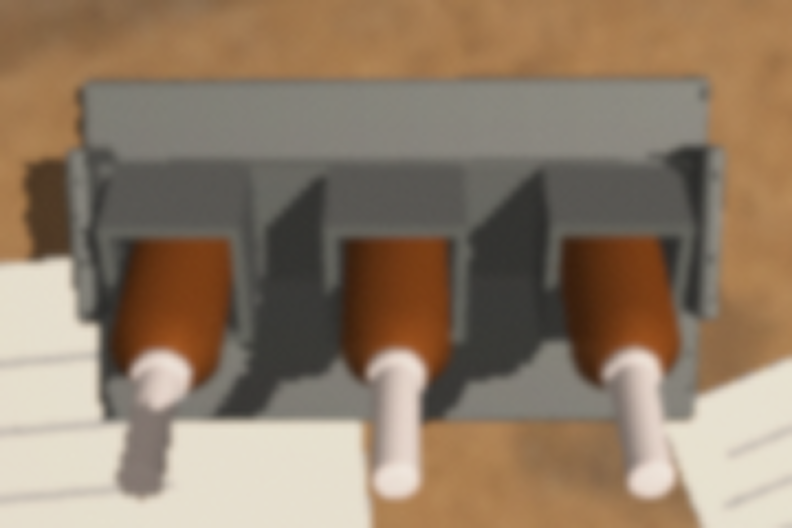

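```bash
python3 - <<'E'
from h import *
import pickle
W=pickle.load(open("pics/w_rack.pkl","rb"));T=cam("top");S=cam("scene")
u=lambda p,s,o:((np.array(p)+.5)/s-.5)+np.array(o)
ct=[(227,318),(427,353),(630,393)];cs=[(377,215),(495,135),(607,58)];cw=[(138,479),(396,480),(650,478)];cb=[(160,370),(396,368),(634,367)]
X=[]
for a,b,c in zip(ct,cs,cw):
    x,f=tri([(T,u(a,8,(320,185)),.8),(S,u(b,8,(270,130)),.8),(W,u(c,4.4,(190,100)),1.2)]); X.append(x); print(x,f)
X=np.array(X); d=X[0]-X[2]; psi=np.arctan2(-d[0],d[1]); print("psi",np.degrees(psi),np.linalg.norm(d))
ax=np.array([-.5*np.cos(psi),-.5*np.sin(psi),np.cos(np.pi/6)])
for x,b in zip(X,cb): p=proj(W,x-40*ax); print("base pred",(p-[190,100]+.5)*4.4-.5,"obs",b)
E
```

```text
[ 447.69 -130.25  107.74] [-0.4  -0.25 -0.37 -0.1   0.18  0.13]
[ 435.43 -187.51  108.36] [-0.25  0.17 -0.24 -0.14  0.09  0.  ]
[ 423.79 -244.01  108.58] [-0.65 -0.09 -0.29 -0.01  0.24  0.06]
psi -11.8643447686108 116.248415959825
base pred [160.89 368.48] obs (160, 370)
base pred [396.66 368.78] obs (396, 368)
base pred [629.53 367.05] obs (634, 367)
```

```bash
python3 - <<'E'
from h import *
arm.move_pose([444,183,150],down(np.deg2rad(90)).as_quat()); arm.dwell(.3); f=shot("w8"); st()
cv2.imwrite("pics/w8x.png",cv2.resize(f[110:320,140:420],None,fx=2.8,fy=2.8,interpolation=cv2.INTER_CUBIC))
E
```

```text
t22.73 [443.52 182.8  148.53] F [ 0.11  0.47 -0.14] M [ 0.07 -0.12  0.03] op19.2
```

View pics/w8x.png

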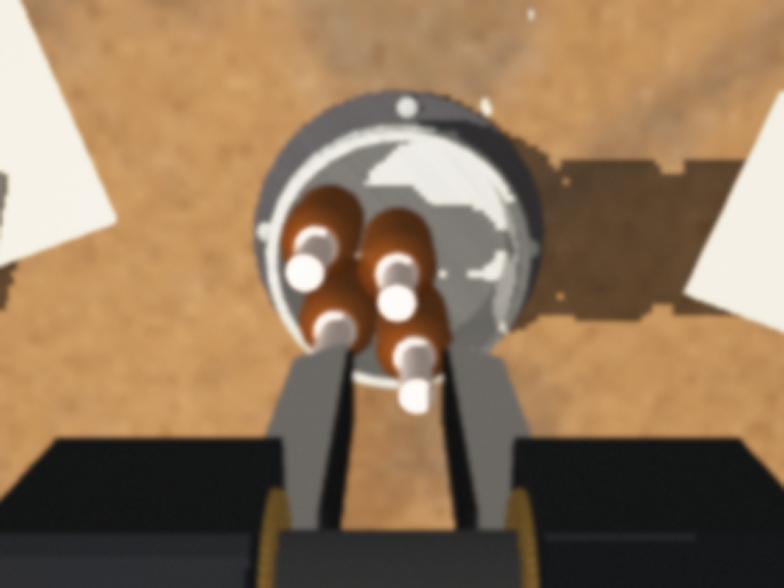

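```bash
cat >> h.py <<'E'
u=lambda p,s,o:((np.array(p)+.5)/s-.5)+np.array(o)
E
python3 - <<'E'
from h import *
import pickle
c=pickle.load(open("pics/w8.pkl","rb")); g={k:onz(c,u(p,2.8,(140,110)),104)[:2] for k,p in dict(A=(416,396),B=(397,303),D=(304,272)).items()}
for k in g: print(k,g[k],"rel B",g[k]-g["B"],np.hypot(*(g[k]-g["B"])),np.degrees(np.arctan2(*(g[k]-g["B"])[::-1])))
E
```

```text
A [474.52 188.07] rel B [29.36  5.76] 29.915639466854703 11.093874206350753
B [445.16 182.32] rel B [0. 0.] 0.0 0.0
D [435.69 154.93] rel B [ -9.48 -27.39] 28.981506791699854 -109.08464292351438
```

```bash
cat >> h.py <<'E'
PSI=np.deg2rad(-11.86); AX=np.array([-.5*np.cos(PSI),-.5*np.sin(PSI),np.cos(np.pi/6)]); RX=np.array([np.cos(PSI),np.sin(PSI),0]); RY=np.array([-np.sin(PSI),np.cos(PSI),0])
TOPS={7:np.array([447.7,-130.4,107.7]),6:np.array([435.5,-187.7,108.2]),5:np.array([423.8,-244.8,108.4])}
RT=axpose(AX,RX)
def crop(f,n): cv2.imwrite(f"pics/{n}.png",cv2.resize(f[120:280,180:380],None,fx=3.7,fy=3.7,interpolation=cv2.INTER_CUBIC))
E
python3 - <<'E'
from h import *
claw.grip(26,12); q=RT.as_quat(); X=TOPS[7]
arm.move_pose(tipcmd(X+20*AX,RT),q); arm.dwell(.3); o=st(); print(tipcmd(X+20*AX,RT))
f=shot("r1"); cv2.imwrite("pics/r1x.png",cv2.resize(f[80:290,140:420],None,fx=2.8,fy=2.8,interpolation=cv2.INTER_CUBIC))
W=cam("wrist"); print("pred cap", (proj(W,X)-[140,80]+.5)*2.8-.5)
s=vision.grab_frame("scene"); cv2.imwrite("pics/r1s.png",cv2.resize(s[90:190,250:370],None,fx=6,fy=6,interpolation=cv2.INTER_CUBIC))
E
```

```text
t24.59 [ 452.72 -130.8    99.83] F [-0.19  0.39 -0.33] M [-0.03  0.15  0.01] op26.0
[ 452.25 -131.36   99.65]
pred cap [396.38 444.48]
```

View pics/r1x.png

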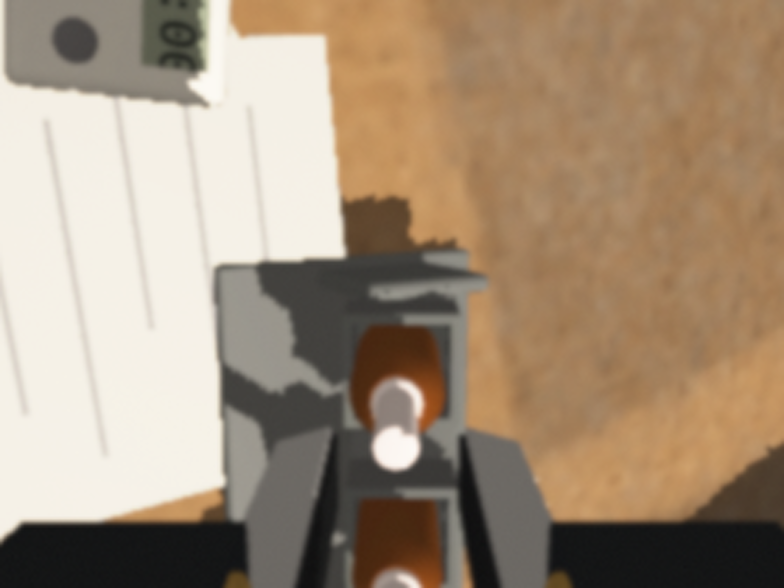

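View pics/r1s.png

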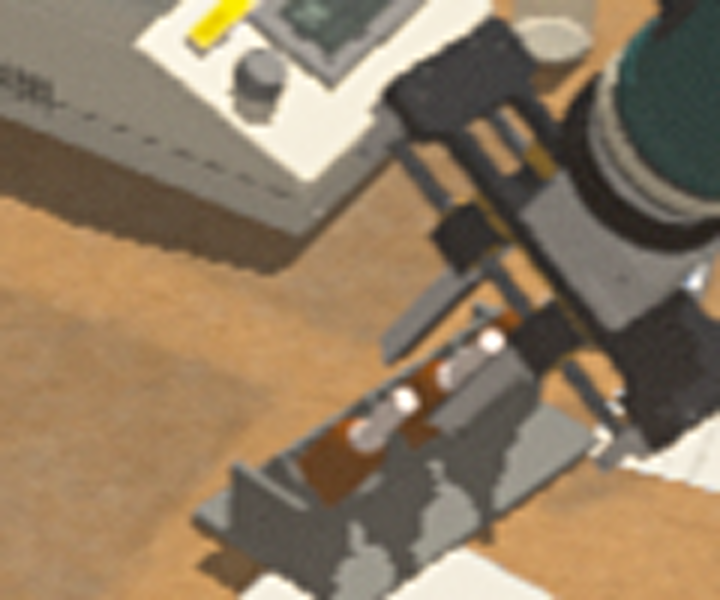

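```bash
python3 - <<'E'
from h import *
q=RT.as_quat(); X=TOPS[7]-0.5*RY
arm.move_linear(tipcmd(X-10*AX,RT),speed=80); o=st(); 
arm.move_linear(tipcmd(X-33*AX,RT),speed=60); arm.dwell(.3); st()
claw.grip(8,15); st("gripped"); arm.dwell(.1); crop(shot("r2"),"r2x")
W=cam("wrist"); print(proj(W,X))
E
```

```text
t25.22 [ 466.76 -134.84   73.45] F [ 0.82 -1.62  0.04] M [ 0.01  0.16 -0.01] op25.9
 t26.05 [ 478.24 -137.41   54.18] F [-0.06  0.53 -0.06] M [-0.04  0.19  0.04] op26.0
gripped t26.44 [ 478.16 -137.34   53.88] F [ 0.12 -0.04 -0.35] M [-0.03  0.1   0.05] op11.0
[281.45 272.11]
```

View pics/r2x.png

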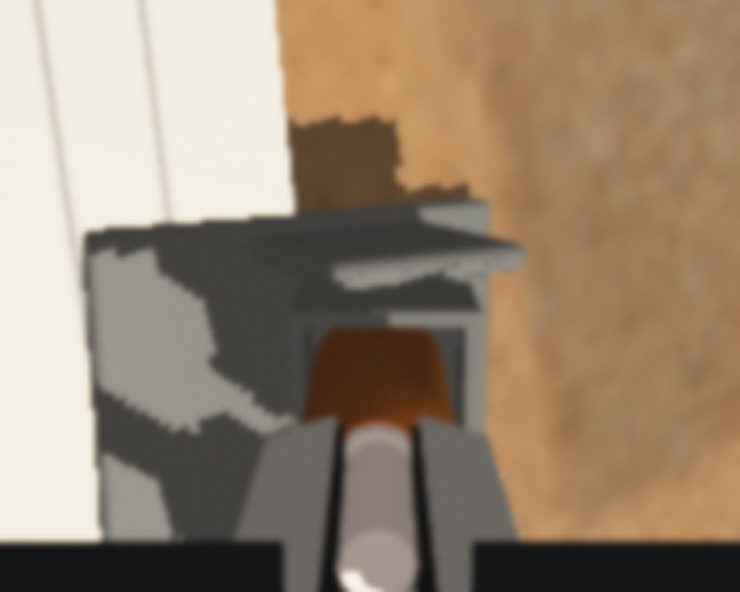

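```bash
cat >> h.py <<'E'
def carry(X,ang,rad):
    arm.move_linear(tipcmd(X+22*AX,RT),speed=110); st("pulled")
    arm.move_linear(tipcmd(X+22*AX+[0,0,60],RT),speed=200)
    jaw=((ang-90+120)%180)-120   # keep within range -120..60
    r=down(np.deg2rad(jaw)); xy=slot(ang,rad)
    arm.move_pose(tipcmd([*xy,182],r),r.as_quat()); arm.dwell(.35); st("over slot"); print(tipcmd([*xy,182],r))
    return r,xy
E
python3 - <<'E'
from h import *
X=TOPS[7]-0.5*RY
r,xy=carry(X,72.1,29.3)
f=shot("r3"); crop(f,"r3x"); s=vision.grab_frame("scene"); cv2.imwrite("pics/r3s.png",cv2.resize(s[150:290,170:310],None,fx=4.2,fy=4.2,interpolation=cv2.INTER_CUBIC))
E
```

```text
pulled t27.24 [ 450.84 -131.52  100.75] F [ 0.73 -0.92  0.03] M [0.06 0.19 0.04] op10.9
over slot t29.32 [454.4  209.59 153.  ] F [-0.09 -0.98 -0.17] M [-0.02 -0.05 -0.02] op10.4
[454.21 210.28 152.7 ]
```

View pics/r3x.png

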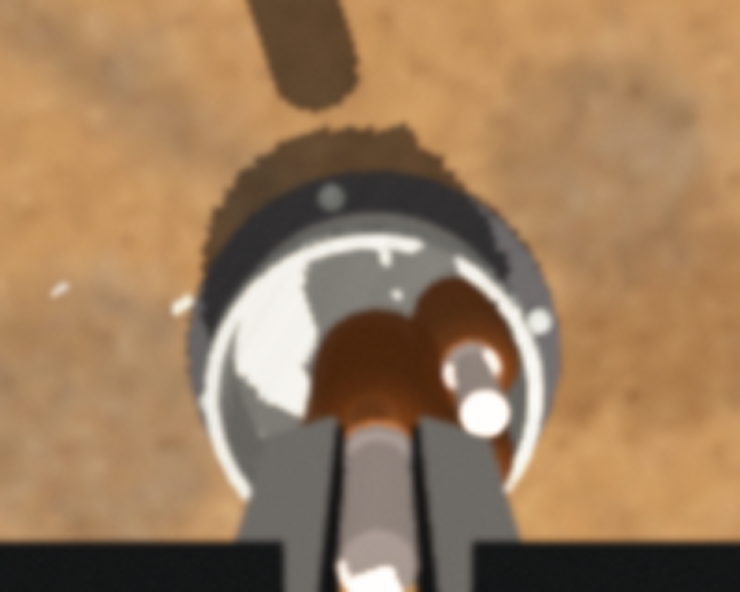

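View pics/r3s.png

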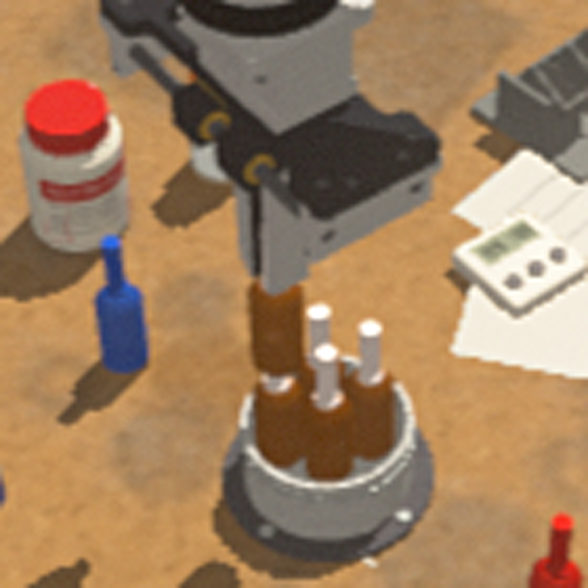

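```bash
cat >> h.py <<'E'
def insert(r,xy,thr=4,zs=80):
    arm.move_linear(tipcmd([*xy,125],r),speed=120); arm.dwell(.3)
    f0=np.mean([ (arm.dwell(.04),arm.get_obs()['ft_force'])[1] for _ in range(3)],axis=0); st("rim")
    z,df=lower(xy,r,125,zs,dz=7.5,thr=thr,speed=60,f0=f0)
    if z<=zs: z,df=lower(xy,r,zs,66,dz=1.5,thr=thr,speed=40,f0=f0)
    st("down"); return z
E
python3 - <<'E'
from h import *
xy=slot(72.1,29.3); r=down(np.deg2rad(-17.9))
z=insert(r,xy); crop(shot("r4"),"r4x")
s=vision.grab_frame("scene"); cv2.imwrite("pics/r4s.png",cv2.resize(s[150:290,170:310],None,fx=4.2,fy=4.2,interpolation=cv2.INTER_CUBIC))
E
```

```text
rim t30.47 [454.43 210.38  96.1 ] F [-0.44  0.14 -0.57] M [-0.06 -0.09 -0.01] op11.0
lower stop z 80.0 df [ 0.04 -0.57  0.23]
lower stop z 68.0 df [-2.74 -0.77  8.69]
down t34.12 [454.85 210.56  40.63] F [-2.74 -0.53  8.42] M [-0.15  0.46 -0.02] op11.3
```

View pics/r4x.png

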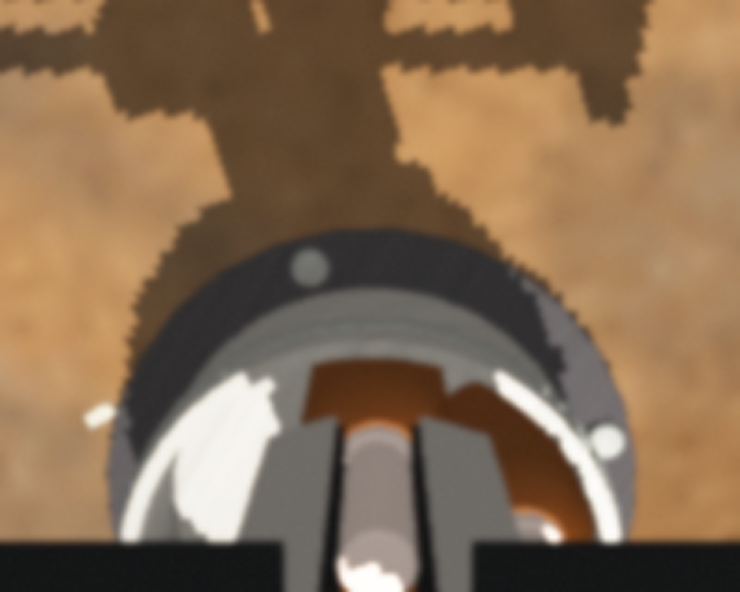

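View pics/r4s.png

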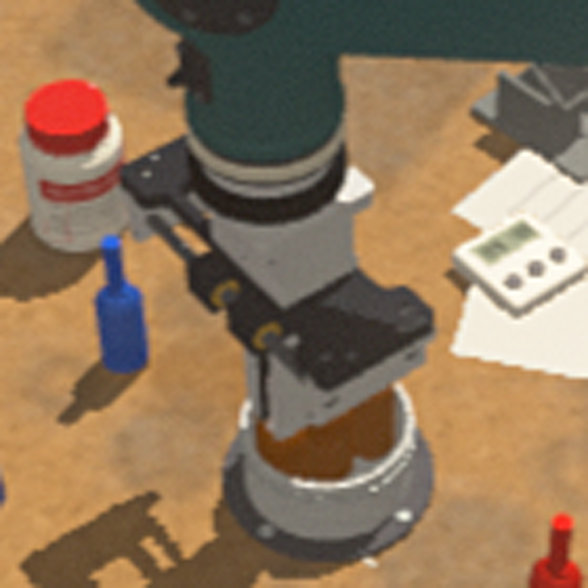

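```bash
python3 - <<'E'
from h import *
xy=slot(72.1,29.3); r=down(np.deg2rad(-17.9))
arm.move_linear(tipcmd([*xy,70],r),speed=60); claw.grip(19); st("open")
arm.move_linear(tipcmd([*xy,125],r),speed=150)
f0=arm.get_obs()
arm.move_pose([444,183,150],down(np.deg2rad(60)).as_quat()); arm.dwell(.25); f=shot("w9"); st()
cv2.imwrite("pics/w9x.png",cv2.resize(f[110:320,140:420],None,fx=2.8,fy=2.8,interpolation=cv2.INTER_CUBIC))
E
```

```text
open t34.84 [453.97 210.19  40.33] F [-0.14 -0.05  0.55] M [-0.05 -0.01 -0.02] op19.2
 t36.92 [443.95 183.   149.84] F [-0.66  0.65 -0.45] M [ 0.01 -0.08  0.02] op19.1
```

View pics/w9x.png

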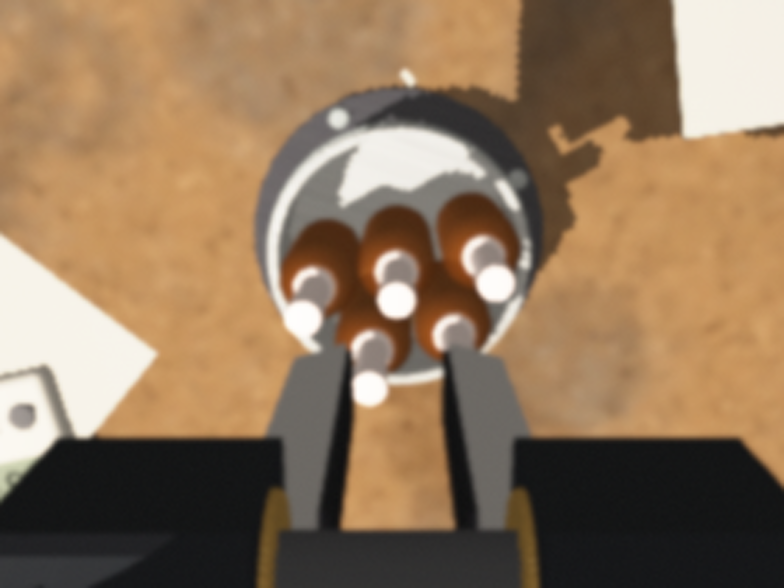

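```bash
python3 - <<'E'
from h import *
import pickle
c=pickle.load(open("pics/w9.pkl","rb"))
for k,p in dict(E=(496,284),B=(397,300),D=(304,320),C=(370,389)).items():
    g=onz(c,u(p,2.8,(140,110)),104)[:2]-CC; print(k,g,np.hypot(*g),np.degrees(np.arctan2(g[1],g[0])))
q=RT.as_quat(); X=TOPS[6]-0.5*RY
print(arm.solve_ik(tipcmd(X-30*AX,RT),q))
claw.grip(26,15)
arm.move_pose(tipcmd(X+20*AX,RT),q); arm.dwell(.2)
arm.move_linear(tipcmd(X-8*AX,RT),speed=100); st(); crop(shot("r5"),"r5x")
print((proj(cam("wrist"),X)-[180,120]+.5)*3.7-.5)
E
```

```text
E [10.44 27.94] 29.82310730443805 69.51130890262384
B [-0.05 -0.01] 0.04964805892898228 -163.37573909553228
D [ -8.66 -27.31] 28.651521117122396 -107.59380840215476
C [ 20.23 -21.32] 29.390855432232936 -46.494584181136126
[-0.69 -0.37  2.11  0.29  0.94 -0.6 ]
 t39.31 [ 453.62 -191.53   75.46] F [0.05 0.37 0.39] M [0.05 0.17 0.03] op25.9
[375.98 495.68]
```

View pics/r5x.png

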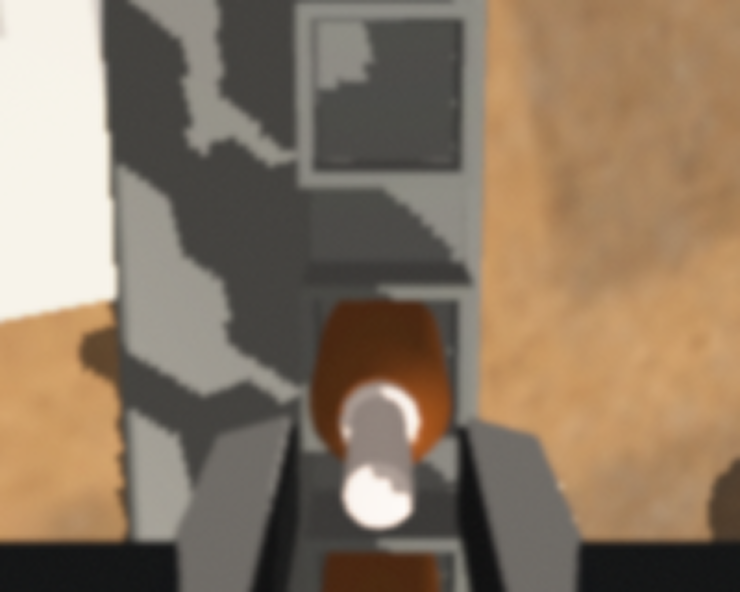

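```bash
python3 - <<'E'
from h import *
q=RT.as_quat(); X=TOPS[6]-0.5*RY
arm.move_linear(tipcmd(X-30*AX,RT),speed=80); arm.dwell(.25); st()
claw.grip(8,18); st("gripped"); print((proj(cam("wrist"),X)-[180,120]+.5)*3.7-.5); crop(shot("r6"),"r6x")
r,xy=carry(X,130.5,29.0)
crop(shot("r7"),"r7x")
E
```

```text
t40.03 [ 464.6  -194.54   57.54] F [ 0.12  0.53 -0.06] M [0.03 0.16 0.02] op25.8
gripped t40.42 [ 464.49 -194.37   57.06] F [-1.07 -0.18  0.5 ] M [0.05 0.13 0.03] op10.8
[376.53 554.3 ]
pulled t41.10 [ 438.71 -188.81  101.33] F [-0.28  0.05 -0.04] M [0.08 0.19 0.01] op10.5
over slot t43.34 [426.56 203.85 152.88] F [-0.15  0.31  0.4 ] M [-0.01 -0.07 -0.02] op10.5
[426.37 204.45 152.7 ]
```

View pics/r7x.png

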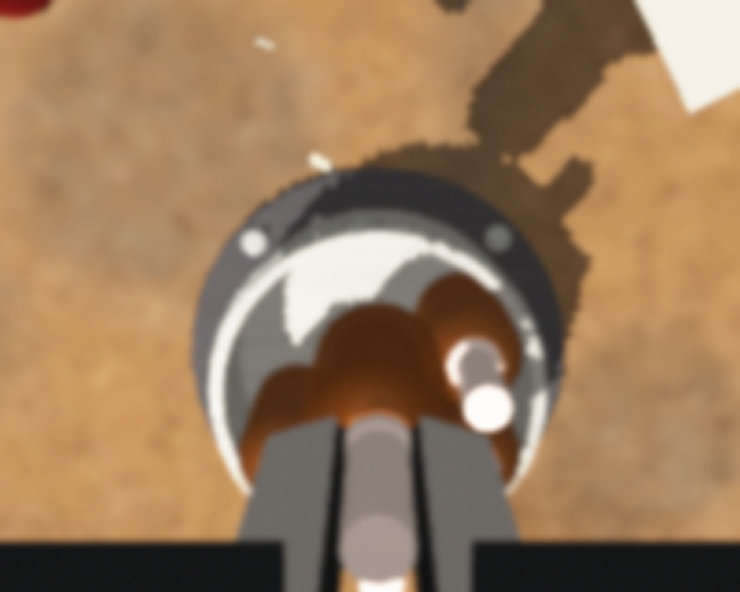

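```bash
cat >> h.py <<'E'
def insert2(r,xy,thr=4,z1=67):
    arm.move_linear(tipcmd([*xy,122],r),speed=150); arm.dwell(.25)
    f0=np.mean([ (arm.dwell(.03),arm.get_obs()['ft_force'])[1] for _ in range(3)],axis=0); st("rim")
    z,df=lower(xy,r,122,77,dz=15,thr=thr,speed=60,f0=f0)
    if z<=77: z,df=lower(xy,r,77,z1,dz=2,thr=thr,speed=40,f0=f0)
    st("down"); return z
def release(r,xy,z):
    arm.move_linear(tipcmd([*xy,z],r),speed=60); claw.grip(19); st("open")
    arm.move_linear(tipcmd([*xy,125],r),speed=150)
E
python3 - <<'E'
from h import *
r=down(np.deg2rad(40.5)); xy=slot(130.5,29.0)
z=insert2(r,xy); crop(shot("r8"),"r8x")
E
```

```text
rim t44.29 [426.86 204.62  93.53] F [-0.06  0.72 -0.51] M [-0.01 -0.13  0.04] op10.5
lower stop z 77 df [0.32 0.26 0.23]
lower stop z 71 df [-1.86 -0.99 10.65]
down t46.24 [427.41 204.82  44.22] F [-1.87 -0.85 10.27] M [-0.18  0.37  0.03] op10.6
```

View pics/r8x.png

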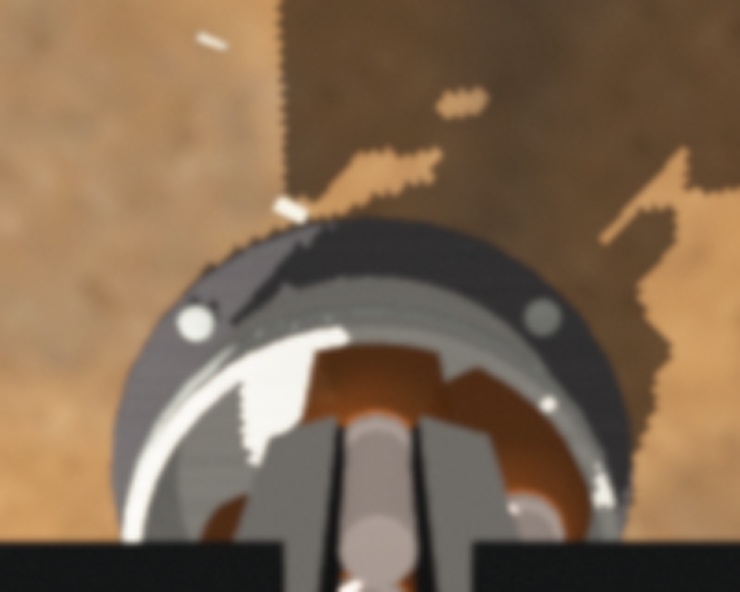

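```bash
python3 - <<'E'
from h import *
r=down(np.deg2rad(40.5)); xy=slot(130.5,29.0)
release(r,xy,73.3)
arm.move_pose([444,183,150],down(np.deg2rad(50)).as_quat()); arm.dwell(.25); f=shot("w10"); st()
cv2.imwrite("pics/w10x.png",cv2.resize(f[110:320,140:420],None,fx=2.8,fy=2.8,interpolation=cv2.INTER_CUBIC))
E
```

```text
open t46.92 [426.03 204.33  43.48] F [ 0.21 -0.2  -0.79] M [-0.07 -0.1  -0.06] op19.0
 t48.06 [442.85 183.01 148.33] F [ 0.52 -0.13 -0.2 ] M [ 0.05 -0.16  0.01] op19.0
```

View pics/w10x.png

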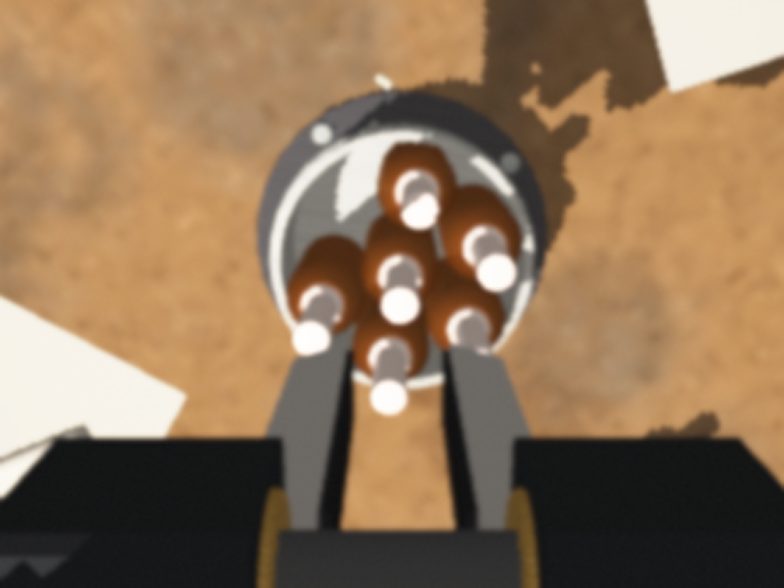

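```bash
python3 - <<'E'
from h import *
import pickle
c=pickle.load(open("pics/w10.pkl","rb"))
G={}
for k,p in dict(F=(419.5,211),E=(496,272),B=(400,306),D=(310,339),C=(388,398)).items():
    g=onz(c,u(p,2.8,(140,110)),104)[:2]-CC; G[k]=g; print(k,g,np.hypot(*g),np.degrees(np.arctan2(g[1],g[0])))
print("F-D",np.linalg.norm(G['F']-G['D']),"mid",(G['F']+G['D'])/2)
q=RT.as_quat(); X=TOPS[5]-0.3*RY
claw.grip(26,18)
arm.move_pose(tipcmd(X+20*AX,RT),q); arm.dwell(.2)
arm.move_linear(tipcmd(X-8*AX,RT),speed=100); st(); crop(shot("r9"),"r9x")
print((proj(cam("wrist"),X)-[180,120]+.5)*3.7-.5)
E
```

```text
F [-18.12  22.31] 28.74403400816594 129.08350441076877
E [10.3  27.97] 29.80179935983909 69.7805406743874
B [ 0.09 -0.34] 0.3530329632935792 -75.81748799631167
D [ -9.41 -27.62] 29.17520066778976 -108.80696965332291
C [ 20.   -21.83] 29.611566270472935 -47.50827168680202
F-D 50.68454900211906 mid [-13.76  -2.65]
 t50.63 [ 442.02 -248.43   75.71] F [-0.78  0.45  0.76] M [0.01 0.2  0.05] op26.2
[375.95 495.45]
```

View pics/r9x.png

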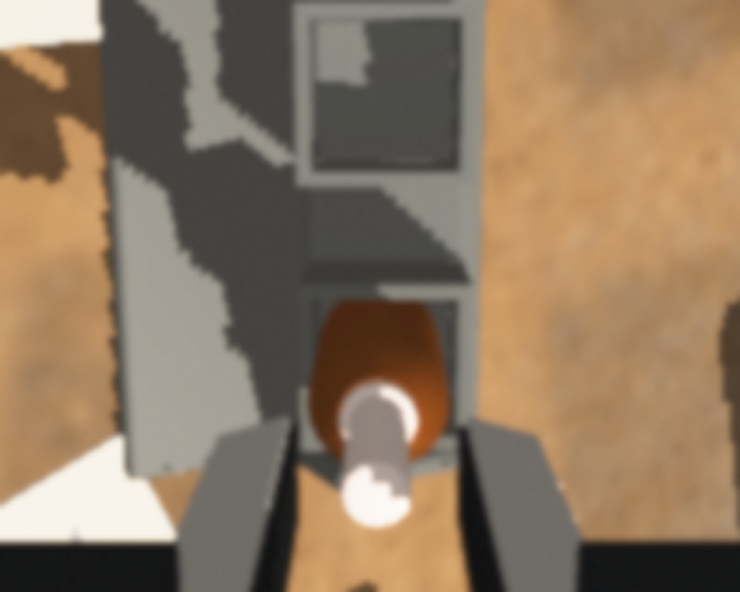

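```bash
python3 - <<'E'
from h import *
q=RT.as_quat(); X=TOPS[5]-0.3*RY
arm.move_linear(tipcmd(X-30*AX,RT),speed=80); arm.dwell(.25)
claw.grip(8,18); st("gripped")
r,xy=carry(X,190.1,29.1)
crop(shot("r10"),"r10x")
E
```

```text
gripped t51.75 [ 452.74 -251.25   57.21] F [-0.85  0.07  1.6 ] M [ 0.02  0.25 -0.03] op10.5
pulled t52.38 [ 427.07 -245.66  101.53] F [ 0.44  0.97 -1.16] M [0.01 0.17 0.03] op10.6
over slot t55.23 [416.67 177.07 152.8 ] F [ 0.22 -0.06 -0.21] M [-0.03  0.03  0.02] op10.7
[416.55 177.3  152.7 ]
```

View pics/r10x.png

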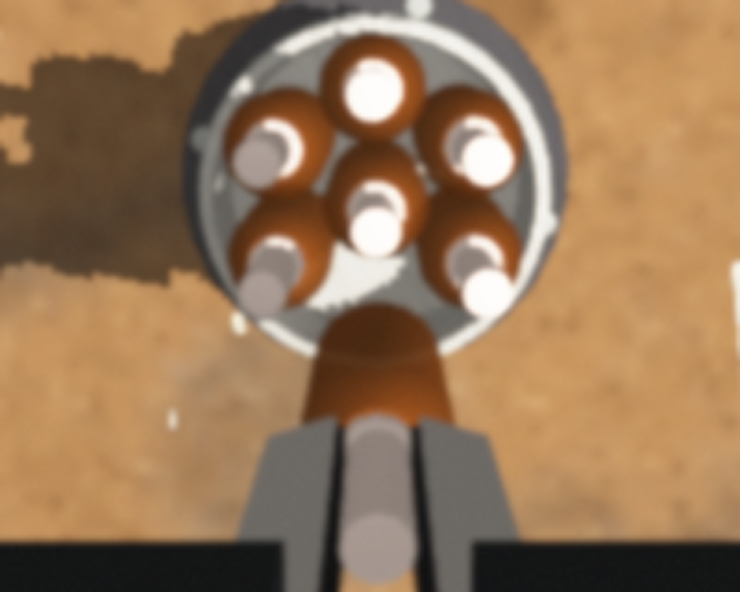

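```bash
python3 - <<'E'
from h import *
r=down(np.deg2rad(-79.9)); xy=slot(190.1,29.2)
z=insert2(r,xy); crop(shot("r11"),"r11x")
E
```

```text
rim t56.18 [416.94 177.43  93.64] F [-0.    0.4   0.67] M [ 0.04  0.16 -0.05] op10.8
lower stop z 77 df [ 0.11 -0.14 -0.51]
lower stop z 71 df [-1.37 -2.21  9.95]
down t58.13 [417.77 177.65  44.18] F [-2.02 -1.82 10.12] M [-0.14  0.4   0.05] op10.5
```

View pics/r11x.png

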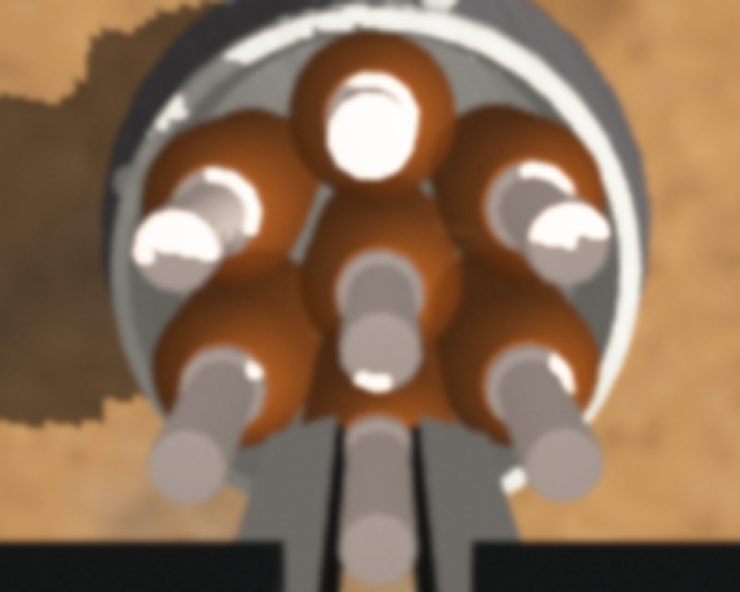

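```bash
python3 - <<'E'
from h import *
r=down(np.deg2rad(-79.9)); xy=slot(190.1,29.2)
release(r,xy,73.3)
arm.move_linear(tipcmd([*xy,190],r),speed=250); arm.dwell(.2); f=shot("w11"); st()
cv2.imwrite("pics/w11x.png",cv2.resize(f[60:270,140:420],None,fx=2.8,fy=2.8,interpolation=cv2.INTER_CUBIC))
s=vision.grab_frame("scene"); cv2.imwrite("pics/s11x.png",cv2.resize(s[190:290,190:310],None,fx=6,fy=6,interpolation=cv2.INTER_CUBIC))
E
```

```text
open t58.81 [416.1  177.19  43.52] F [ 0.15 -0.47 -1.53] M [ 0.04 -0.   -0.04] op19.0
 t59.96 [415.36 176.97 158.69] F [-0.12 -0.18 -1.28] M [ 0.03  0.03 -0.01] op18.6
```

View pics/w11x.png

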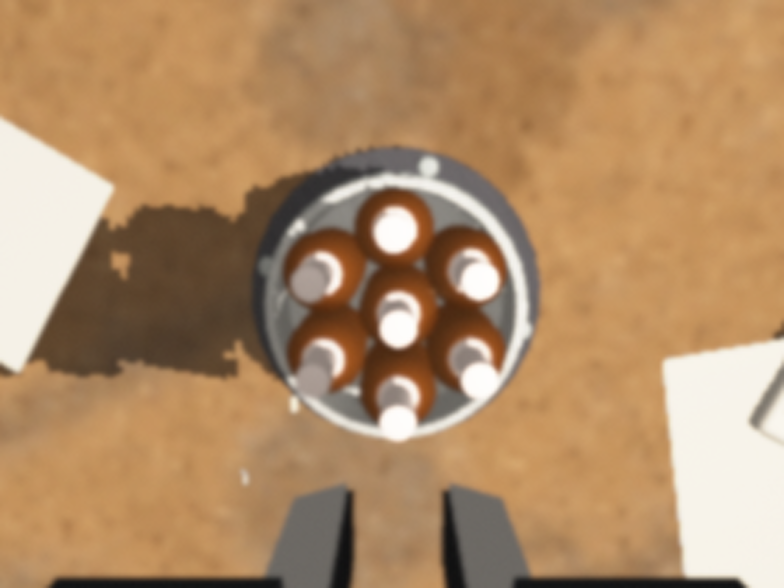

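View pics/s11x.png

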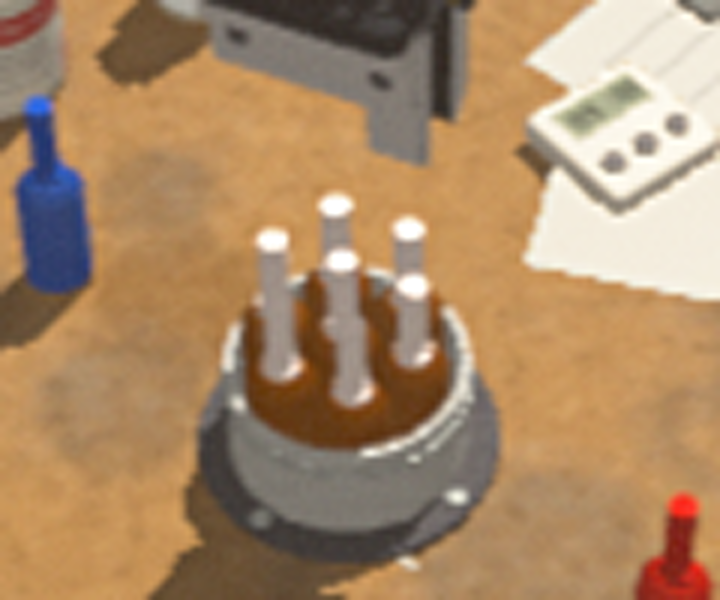

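```bash
python3 - <<'E'
from h import *
import pickle
S=cam("scene"); c=pickle.load(open("pics/w11.pkl","rb"))
for k,p in dict(A=(396,230),E=(310,280),C=(480,280),B=(398,328),F=(314,380),D=(480,381),G=(397,422)).items():
    X=onz(c,u(p,2.8,(140,60)),106); g=X[:2]-CC; print(k,"r %.1f ang %.1f"%(np.hypot(*g),np.degrees(np.arctan2(g[1],g[0]))),"scene crop px of top at z106",(proj(S,X)-190+.5)*6-.5)
E
```

```text
A r 30.8 ang 10.1 scene crop px of top at z106 [267.35 232.28]
E r 30.2 ang 67.0 scene crop px of top at z106 [271.74 291.43]
C r 29.6 ang -46.2 scene crop px of top at z106 [330.72 199.48]
B r 2.4 ang -2.8 scene crop px of top at z106 [337.06 255.05]
F r 28.2 ang 128.5 scene crop px of top at z106 [346.11 316.38]
D r 28.8 ang -108.5 scene crop px of top at z106 [404.35 223.04]
G r 26.5 ang -169.5 scene crop px of top at z106 [407.44 280.04]
```

```bash
python3 - <<'E'
from h import *
arm.dwell(.2); st(); print(workorder.sign_off())
E
```

```text
t60.21 [416.25 177.22 160.28] F [-0.36  0.69 -0.7 ] M [0.02 0.03 0.03] op19.0
the job is handed in; nothing more can be done
None
```

All seven vials now stand in the canister, one in the middle and six in a closed ring. I handed the job in at 60.2 s of the 72 s allowed, with the gripper open and clear of everything; no verdict was reported.

- **What I did:** I shifted the stray (vial_4) from about 88° to the 60° place. Then I drew vial_7, vial_6 and vial_5 out of the sloped rack along their lean and set them in the last three places. Each was lowered until it met the floor at about 7–10 N.
- **Last checks that agreed:**
  - The final wrist and scene pictures show seven upright vials in a regular pattern.
  - The cap tops I could check in the scene picture (vial_1 to vial_5) match standing height; those of vial_6 and vial_7 were partly hidden there.
  - vial_6 and vial_5 met the floor at the depth expected from the grip. vial_7 met it about 3 mm lower because it was gripped nearer its shoulder.
  - I never went near the small bottle or carton, and the timer looks unmoved. I took no final measurement of any of the three.
- **Checks that disagreed:**
  - **Tool length:** the fingertips are really about 29 mm behind the reported TCP. I worked with that correction.
  - **Bench touch:** while I was checking this, the gripper body pressed on the cap of a vial in the canister with about 12.6 N. Pictures afterwards showed nothing displaced.
  - **Final positions:** the last wrist view puts every vial about 2 mm off in x, the middle one included. I took this as a measuring bias.

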